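Wedge a gel cassette tight in an upright gel cell

TASK

The gel cassette stands loose in the gel cell. Take the tapered clamping wedge from the front of the plate rack: tip its top outward from the packed row until it leans on the rack's front bar, then lift it out, stand it loosely, foot down, in the slot between the cassette and the cell's sloped seat, and let go. Then push or tap it down from above until it is tight and the cassette is squeezed firmly against its gasket, leaving the other plates in the rack and without shoving or knocking over the glassware on the bench.

Things in the scene. Friction and masses are not known exactly. Their poses are not given: they have to be found in the camera images.
- cell: Gel cell, fixed: clear open-topped tank 150 (its x) x 130 (y) mm, walls 105 high, 5 thick, floor 8. Origin under its middle, z up. Inside from -x (outer wall face x -73): sloped white seat, wedge slot, cassette, black gasket, white U-shaped core (x 0 to 53, 108 high, two brass pins at x 28, y +-45, 120 high).
- cell_slot (a point): Middle of the wedge slot's mouth, at rim height, 105 mm above the bench. Axes as cell. The slot is 104 mm long along y and 18 mm wide along x at the mouth; its cassette side (+x) is vertical. Set in loosely the wedge stops with its top about 34 mm above the rim; driven tight its top is 11 to 19 mm above the rim.
- cell_seat (a point): Top edge, mid-length, of the sloped seat on the slot's -x side. The seat narrows the slot downward by 12 mm per 100 mm, the wedge's own taper: the wedge goes in foot down, flat back to the cassette (cell +x), sloped front to the seat.
- gasket (a joint): How far the cassette has squeezed the rubber gasket (m): 0 loose, tight from 0.0015, hard stop 0.0025. Spring 3.5 N/mm. Every 8 mm the wedge is driven squeezes it 1 mm; that takes 8 to 22 N straight down on the wedge, which then holds by friction.
- cassette_mid (a point): Centre of the loose gel cassette in the cell: glass in a white frame, 100 wide x 100 high x 8 mm, standing on the cell's floor between guide lips, its top edge 108 mm above the bench.
- rack: Green plate rack, fixed, about 112 (its x) x 128 (y) mm. Origin under it, z up, front -x. Floor at z 8. The packed row runs along x: wedge in front (foot x -10 to 0), three plates from x 0 to 28, back wall 83 mm high. A 6 mm high rib at x -15 stops the wedge's foot.
- rack_bar (a point): Middle of the rack's front bar, 10 mm thick, along the rack's y, 58 mm above the bench, 47 mm in front of the rack's origin. The wedge tipped outward (top to rack -x) by about 25 degrees leans on it and stays.
- wedge_mid (a point): Middle of the loose grey wedge, 54 mm above its foot. 88 wide (its y), 108 high (z, up); flat back at x +5; sloped front from x -5 at the foot (10 mm thick) to x -17 at the top (22 mm thick). About 0.11 kg. Starts upright at the front of the rack, back to the row, axes as the rack's, 10 mm taller than the plates. Tipped past about 6 degrees it falls on against the front bar.
- wedge_top (a point): Middle of the wedge's flat top face (22 x 88 mm), where it is pushed down. Axes as wedge_mid, which lies 54 mm below it and 5.5 mm to its +x.
- row0_mid (a point): Centre of the plate in the rack next to the wedge: loose white-framed cassette, 100 wide x 100 high x 8 mm, its top 108 mm above the bench. Stays in the rack.
- row1_mid (a point): Centre of the next plate in the rack, the same.
- row2_mid (a point): Centre of the last plate in the rack, plain grey, 10 mm thick, otherwise the same.
- reagent_mid (a point): Middle of a standing amber bottle, 76 mm across, 180 mm high; bystander.
- jar_mid (a point): Middle of a standing glass jar, 64 mm across, 80 mm high; bystander.
- cylinder_mid (a point): Middle of a standing glass measuring cylinder, 30 mm across (foot 60 mm), 200 mm high; bystander.
- flask_mid (a point): A standing conical flask, 80 mm across at the foot, 120 mm high, point 50 mm above its foot; bystander.
Mind the look-alikes: they are no part of the job. What is shaped like the part that bears cassette_mid but blue or green is not meant.

How it is judged:
By the outcome, as a careful person would: the job done as asked, in the order asked, and still so for the second after the job is handed in, with the robot touching nothing.
It also fails if it takes over 59 s, if anything falls off the work surface, if the arm or the gripper's body presses on something with over 40 N, if the wrist force passes 120 N, or if a joint passes its speed limit or range.

ROBOT

A 6-joint arm with a two-finger parallel gripper is mounted at the origin on the work surface. World frame = base frame: x ahead of the robot, y to its left, z up, the work surface at z = 0. Lengths are in mm, angles in rad, forces in N, time in s.
With the tool pointing down it reaches from about 350 to 875 mm from the base axis. Payload 4.2 kg.
Tool frame: the origin (TCP) lies at the very end of the fingers, on their centre line; the grasp point (between the pads) lies 19 mm behind it; z points along the fingers, y is the line along which they close (so a half turn about z gives the same grasp; the last joint's range is limited). The gripper opens to 85 mm and grips with 20 to 120 N. Pads are 22 mm wide; open, the fingers measure 114 mm over their backs; the gripper's body (76 mm by 85 mm) begins 54 mm behind the grasp point. The pads swing forward as they close: fully open they stand 13 mm farther back than shut.
Start: joints at [-0.956, 0.385, 0.008, 0, -1.194, -0.259], TCP at [217.727, -585.828, 207.912] pointing down, gripper open.
Joint ranges: [-3.14, 3.14], [-1.21, 2.06], [-1.07, 1.41], [-3.16, 2.05], [-2.99, -0.16], [-3.1, 3.1]. Speed limits (rad/s): [2.79, 2.79, 3.14, 3.14, 3.14, 3.14].

INTERFACE

Orientations are given as a unit quaternion [x, y, z, w].
In Python, from bench import arm, optics gives the robot as it stands. The module is installed in compiled form; this text tells all that it offers.
- The arm moves only by the tool step_arm, never from a script. Its argument "motion" is a list of rows, each an object with "dr": the turn, a rotation vector about the tool's x, y, z in units of 8 degrees (1.0 is 8 degrees), a list of three; "slide": the shift along the tool's x, y, z in mm, a list of three; "jaw": the finger opening in mm, from 0 to 85.4. A call has exactly 8 rows; each row is the pose to reach, as a shift and turn from the pose commanded when the call began, along the tool's axes at that moment; what a row does not reach only later rows make up. A row lasts 1/8 s, in which the tool goes at most 62.5 mm and 10.7 degrees, less where a joint would pass 70% of its speed; a pose out of reach is approached as far as the arm can. A call with a gripper value outside its range is refused whole. The fingers move at their own pace and stop on an object; the grip force is fixed at half the most. Time passes only in rows, so rows that repeat a pose let the fingers close, or fill a call up. It gives the time, the measured TCP pose, the force, the opening and the grip force at its end, in the units of the state.
- arm.read_state(): the state, without advancing time (a new reading comes with each control period).
- optics.get_image(name): name is "scene" or "top"; returns the picture (400x640x3 uint8, blue, green, red); there is no depth.
- optics.camera_info(name): a dict with "camera_matrix" (3x3 intrinsics, pixels), "k1" (the pictures are not rectified: a ray, as slopes to the right and down, at radius r is drawn at 1 + k1 r^2 times it, then the intrinsics apply), "view" (4x4, takes a point from world to camera coordinates). Camera axes: x right, y up, looking along -z (the intrinsics and any distortion apply to the point x, -y, -z); pixel columns grow to the right and rows downward; lengths in mm; the calibration is good to about 2 mm. A picture is of the moment at which its call begins. camera_info takes no time and is no camera call.
- arm.job_done(): hands the job in; it is judged then, once.
The state is a dict: "clock": time; "joints": joint angles; "joint_vel": joint speeds; "joint_efforts": joint torques, N m; "position": TCP position; "ee_rot": TCP orientation; "contact_force": force on the tool from outside, world axes, zero at the start; "wrist_torque": the same for the moment, N m; "gripper_width": finger opening in mm; "grasp_force": force on a finger pad.
Only numpy, scipy, OpenCV 4.12 (cv2) and the standard library are available. Lean on these libraries where they do the work, as an engineer would, in place of code of your own. Each camera call takes 0.05 s, during which the arm holds its last target. There are 200 camera calls.

## Working session

There is one attempt and no reset: what is moved stays moved. The work goes in short steps, Python scripts to look and compute and a tool call to move; the robot and the scene stay as the last step left them, time stands still between calls to the robot, and variables do not carry over. Pictures are saved under pics/ and viewed, at most 10 in all, crops included, and the job is handed in when it is done.

Besides the shell and the picture viewer there is one more tool, called after ">>>" as a command line: name --argument value ..., lists and objects as JSON in quotes. step_arm: Moves the arm, as the interface text tells. Its arguments: {"type":"object","properties":{"motion":{"type":"array","items":{"type":"object","properties":{"dr":{"type":"array","items":{"type":"number"}},"slide":{"type":"array","items":{"type":"number"}},"jaw":{"type":"number"}}}}},"required":["motion"]}

```bash
mkdir -p pics; ls; cat > h.py <<'E'
import numpy as np, cv2
from bench import arm, optics
def ray(n,u,v):
    c=optics.camera_info(n);K=np.array(c["camera_matrix"]);V=np.array(c["view"])
    d=np.array([(u-K[0,2])/K[0,0],(v-K[1,2])/K[1,1]]);s=d.copy()
    for _ in range(20): s=d/(1+c["k1"]*(s@s))
    R=V[:3,:3];o=-R.T@V[:3,3];r=R.T@np.array([s[0],-s[1],-1]);return o,r/np.linalg.norm(r)
def onz(n,u,v,z):
    o,r=ray(n,u,v);return o+r*(z-o[2])/r[2]
def proj(n,p):
    c=optics.camera_info(n);K=np.array(c["camera_matrix"]);V=np.array(c["view"])
    q=V[:3,:3]@np.array(p)+V[:3,3];s=np.array([q[0],-q[1]])/-q[2];s=s*(1+c["k1"]*(s@s))
    return K[:2,:2]@s+K[:2,2]
E
python3 - <<'E'
from h import *
for n in ("scene","top"):
    i=optics.get_image(n); cv2.imwrite(f"pics/{n}0.png",i)
    print(n,optics.camera_info(n)["k1"],ray(n,320,200))
print(arm.read_state())
E
```

```text
pics
scene -0.013000408482775339 (array([1135.64983931, -603.473825  ,  704.98010509]), array([-0.52182155,  0.63257071, -0.57232558]))
top -0.05799320992940301 (array([446.98084951,  62.61387791, 997.21934228]), array([ 0.158657  , -0.00679532, -0.98731038]))
{'clock': 0.1, 'joints': array([-9.56414235e-01,  3.85493314e-01,  6.75210240e-03, -4.09904590e-04,
       -1.19403314e+00, -2.58575001e-01]), 'joint_vel': array([-0.00116378, -0.00145679,  0.00407413,  0.00212158,  0.00119205,
        0.00263915]), 'joint_efforts': array([ 5.60558055e-04, -3.93318951e+01,  1.88929385e+01,  4.19785917e+00,
       -2.55585073e-03,  4.39337015e-06]), 'position': array([ 217.50451431, -585.31501384,  206.92245407]), 'ee_rot': array([-1.76892108e-01,  9.84229733e-01,  9.76824075e-04, -2.45464045e-04]), 'contact_force': array([-0.86518599,  0.39620546, -0.07189955]), 'wrist_torque': array([ 0.02426795, -0.00868659,  0.03299992]), 'grasp_force': 0.0, 'gripper_width': 85.39930174092171}
```

View pics/scene0.png

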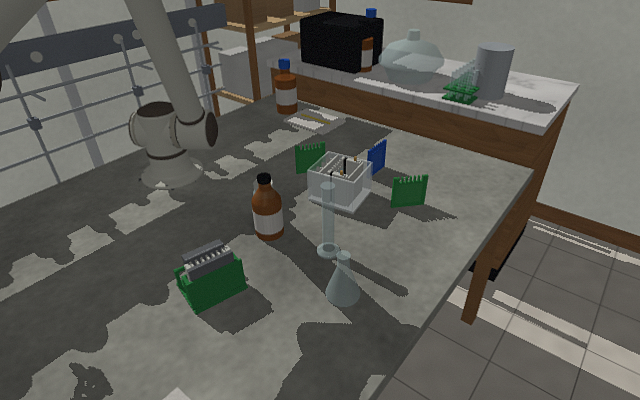

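View pics/top0.png

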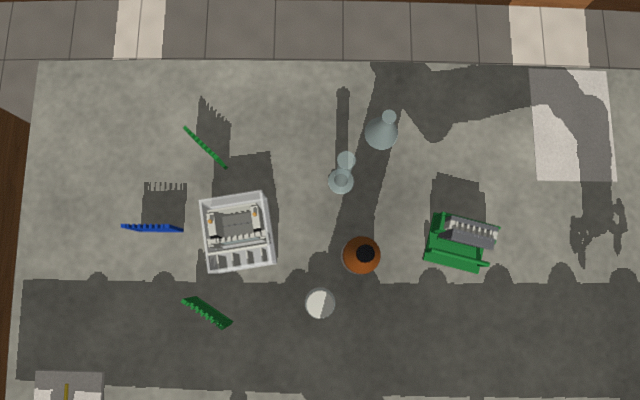

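The scene picture shows the rack at about (210,275) with a dark grey plate at its far side and a grey one nearer. The cell is at (340,180), the bottle at (267,208), the cylinder at (328,220) and the flask at (343,280). The top picture has the cell at (238,232) and the rack at (460,242). The bystanders there are the bottle (361,255), jar (320,303), cylinder (341,180) and flask (381,130). The loose blue and green plates at (152,228), (205,147) and (207,312) are decoys. Close crops are next.

```bash
python3 - <<'E'
import cv2,numpy as np
t=cv2.imread("pics/top0.png");s=cv2.imread("pics/scene0.png")
f=lambda i,x,y,w,h,k:cv2.resize(i[y:y+h,x:x+w],None,fx=k,fy=k,interpolation=cv2.INTER_CUBIC)
a=f(t,415,190,100,100,4);b=f(t,190,180,100,100,4)
cv2.imwrite("pics/c1.png",np.hstack([a,b]))
E
```

```text
(no output)
```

View pics/c1.png

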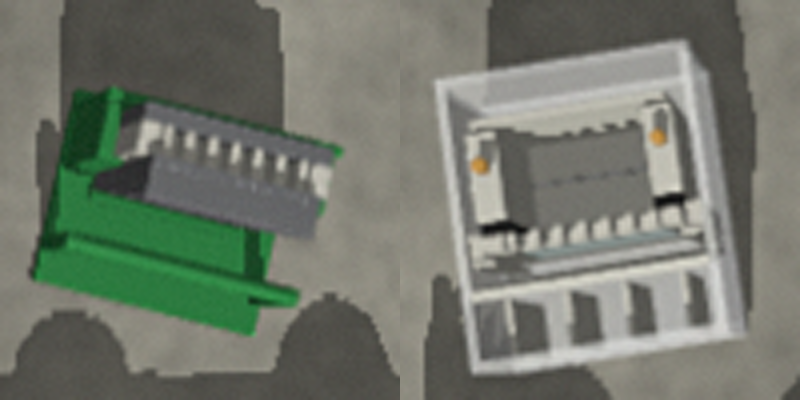

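Left crop: the packed row in the green rack. The grey sloped-top block in front, with its top face at about crop (150,155) to (315,240), i.e. top-image (452,229)–(494,250), is the wedge. Behind it come the white-toothed cassettes and a plain grey plate, and the front bar lies below. The other thing that could be taken for the wedge is the plain grey plate at the back, about (470,222); it is not in front, so I rule it out. Right crop: the cell, with its seat towards the bottom (the robot side) and the slot at about crop row 275.

```bash
python3 - <<'E'
from h import *
L=lambda x,y:(415+x/4,190+y/4); R=lambda x,y:(190+(x-400)/4,180+y/4)
def P(name,pts,z):
    for p in pts: print(name,p,onz("top",*p,z)[:2].round(1))
P("wtop",[L(152,157),L(320,200),L(312,240),L(148,200)],116)
P("bar",[L(72,237),L(298,292),L(298,300),L(72,247)],58)
P("rim",[R(435,82),R(688,40),R(745,335),R(473,375)],105)
P("seat edge",[R(473,295),R(715,257)],105)
P("cass",[R(473,262),R(700,228)],108)
P("pins",[R(480,165),R(658,136)],120)
P("bottle",[(366,254)],180);P("jar",[(320,303)],80);P("cyl",[(346,160)],200);P("cylfoot",[(341,182)],0);P("flask",[(389,117)],120);P("flaskfoot",[(379,133)],0)
E
```

```text
wtop (453.0, 229.25) [ 531.7 -211.8]
wtop (495.0, 240.0) [ 510.5 -297.3]
wtop (493.0, 250.0) [ 490.3 -292.3]
wtop (452.0, 240.0) [ 510.  -209.1]
bar (433.0, 249.25) [ 494.2 -185.3]
bar (489.5, 263.0) [ 465.4 -306.8]
bar (489.5, 265.0) [ 461.2 -306.6]
bar (433.0, 251.75) [ 488.9 -185.1]
rim (198.75, 200.5) [586.9 303.4]
rim (262.0, 190.0) [609.9 175.1]
rim (276.25, 263.75) [460.7 142.7]
rim (208.25, 273.75) [439.6 277.6]
seat edge (208.25, 253.75) [479.2 279.3]
seat edge (268.75, 244.25) [499.4 158.5]
cass (208.25, 245.5) [495.6 279.2]
cass (265.0, 237.0) [513.7 166.1]
pins (210.0, 221.25) [543.  274.9]
pins (254.5, 214.0) [558.4 186.8]
bottle (366, 254) [478.6 -28.4]
jar (320, 303) [382.6  54.5]
cyl (346, 160) [650.4   9.7]
cylfoot (341, 182) [649.5   8. ]
flask (389, 117) [763.7 -85. ]
flaskfoot (379, 133) [767.4 -81. ]
```

```bash
python3 - <<'E'
import cv2,numpy as np
s=cv2.imread("pics/scene0.png")
f=lambda i,x,y,w,h,k:cv2.resize(i[y:y+h,x:x+w],None,fx=k,fy=k,interpolation=cv2.INTER_CUBIC)
cv2.imwrite("pics/c2.png",np.hstack([f(s,165,230,90,90,4.4),f(s,295,140,90,90,4.4)]))
E
```

```text
(no output)
```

View pics/c2.png

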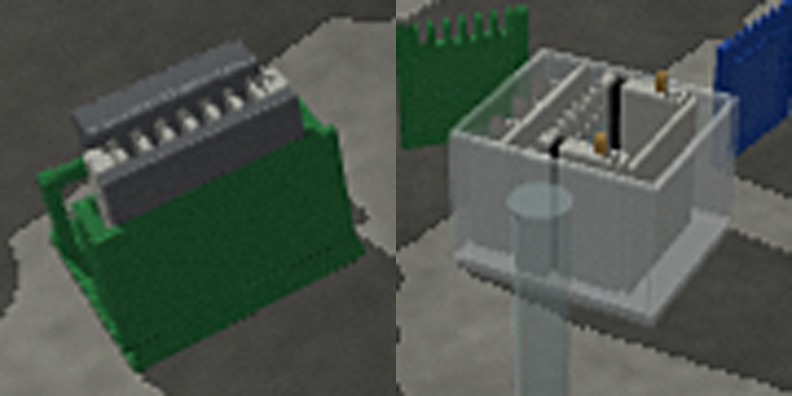

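The scene crop agrees: the wedge is the plate on the robot side of the rack, nearest the bar, and the plain grey plate is against the back wall. In the cell the seat faces the robot.

From the rays:
- **Rack:** yaw about -13.5°, origin (521.3, -255.2).
- **Cell:** yaw about +9.7°, origin (523.5, 225.5), slot middle about (498, 221).

Next I go behind the wedge top with the fingers shut.

```bash
cat >> h.py <<'E'
from scipy.spatial.transform import Rotation as Ro
RO,RY=np.array([521.3,-255.2,0]),-13.5
CO,CY=np.array([523.5,225.5,0]),9.7
def fr(o,yaw,p): return o+Ro.from_euler('z',yaw,degrees=True).apply(p)
def ori(yaw,tilt=0):
    # tool y along -x of a frame of this yaw; tilt>0: gripper body leans to frame -x
    return Ro.from_euler('z',yaw,degrees=True)*Ro.from_euler('y',-tilt,degrees=True)*Ro.from_matrix(np.array([[0,-1,0],[-1,0,0],[0,0,-1.]]))
def go(p,yaw,tilt=0):
    s=arm.read_state();A=Ro.from_quat(s["ee_rot"]);B=ori(yaw,tilt)
    print("pos",s["position"].round(1),"slide",A.inv().apply(np.array(p)-s["position"]).round(1),"dr",((A.inv()*B).as_rotvec(degrees=True)/8).round(2),"t",s["clock"])
E
python3 - <<'E'
from h import *
go(fr(RO,RY,[26,0,160]),RY)
E
```

```text
pos [ 217.5 -585.3  206.9] slide [-421.3  189.1   47.2] dr [ 0.01  0.01 -7.02] t 0.1
```

>>> step_arm --motion '[{"slide": [-30,14,0],"dr": [0,0,-0.5],"jaw": 0},{"slide": [-80,36,0],"dr": [0,0,-1.5],"jaw": 0},{"slide": [-135,60,0],"dr": [0,0,-2.5],"jaw": 0},{"slide": [-190,85,0],"dr": [0,0,-3.5],"jaw": 0},{"slide": [-245,110,10],"dr": [0,0,-4.5],"jaw": 0},{"slide": [-300,135,20],"dr": [0,0,-5.5],"jaw": 0},{"slide": [-350,157,30],"dr": [0,0,-6.3],"jaw": 0},{"slide": [-390,175,40],"dr": [0,0,-7],"jaw": 0}]'

```text
clock: 1.1
position: [523.5, -284.0, 167.2]
ee_rot: [-0.62, 0.785, 0.0, -0.0]
contact_force: [1.6, -0.0, 0.5]
gripper_width: 0.2
grasp_force: 0.0
```

```bash
python3 - <<'E'
from h import *
go(fr(RO,RY,[26,0,112]),RY)
E
```

```text
pos [ 523.5 -284.   167.2] slide [-27.5 -17.3  55.2] dr [0.01 0.   0.02] t 1.1
```

>>> step_arm --motion '[{"slide": [-14,-9,5],"dr": [0,0,0],"jaw": 0},{"slide": [-28,-18,10],"dr": [0,0,0],"jaw": 0},{"slide": [-28,-18,25],"dr": [0,0,0],"jaw": 0},{"slide": [-28,-18,40],"dr": [0,0,0],"jaw": 0},{"slide": [-28,-18,50],"dr": [0,0,0],"jaw": 0},{"slide": [-28,-18,52],"dr": [0,0,0],"jaw": 0},{"slide": [-28,-18,52],"dr": [0,0,0],"jaw": 0},{"slide": [-28,-18,52],"dr": [0,0,0],"jaw": 0}]'

```text
clock: 2.1
position: [546.8, -263.2, 116.5]
ee_rot: [-0.618, 0.786, -0.001, 0.0]
contact_force: [-0.7, 0.1, 0.2]
gripper_width: -0.1
grasp_force: 0.0
```

```bash
python3 - <<'E'
from h import *
go(fr(RO,RY,[-10,0,112]),RY)
print(arm.read_state()["contact_force"])
for n in("top","scene"): 
    i=optics.get_image(n); cv2.imwrite(f"pics/{n}1.png",i)
t=cv2.imread("pics/top1.png");s=cv2.imread("pics/scene1.png")
f=lambda i,x,y,w,h,k:cv2.resize(i[y:y+h,x:x+w],None,fx=k,fy=k,interpolation=cv2.INTER_CUBIC)
cv2.imwrite("pics/c3.png",np.hstack([f(s,150,215,100,100,4),f(t,415,190,100,100,4)]))
E
```

```text
pos [ 546.8 -263.2  116.5] slide [-1.7 36.6  4.5] dr [-0.01 -0.   -0.01] t 2.1
[-0.68281908  0.13897217  0.22403507]
```

View pics/c3.png

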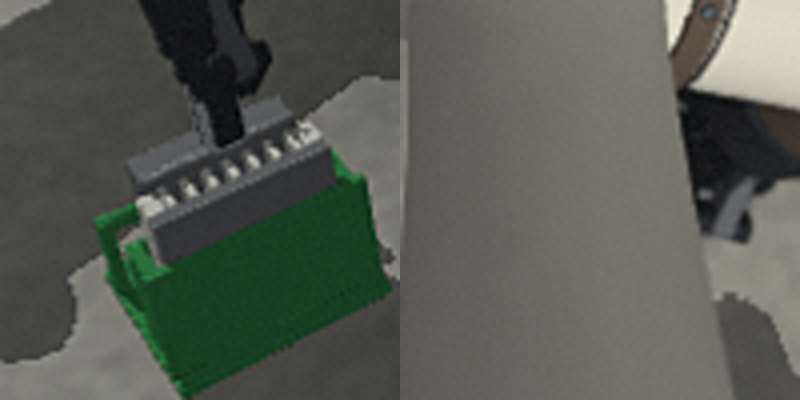

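The scene crop shows the shut fingers above the row just behind the wedge, tip at about scene pixel (206,250), clear of everything. The arm hides the rack in the top view. I'll lower 5 mm and push the wedge's exposed back outward.

>>> step_arm --motion '[{"slide": [-2,0,5],"dr": [0,0,0],"jaw": 0},{"slide": [-2,5,5],"dr": [0,0,0],"jaw": 0},{"slide": [-2,11,5],"dr": [0,0,0],"jaw": 0},{"slide": [-2,17,5],"dr": [0,0,0],"jaw": 0},{"slide": [-2,23,5],"dr": [0,0,0],"jaw": 0},{"slide": [-2,29,5],"dr": [0,0,0],"jaw": 0},{"slide": [-2,35,5],"dr": [0,0,0],"jaw": 0},{"slide": [-2,41,5],"dr": [0,0,0],"jaw": 0}]'

```text
clock: 3.2
position: [506.6, -251.3, 110.9]
ee_rot: [-0.618, 0.786, -0.0, 0.0]
contact_force: [-0.7, -0.0, -0.5]
gripper_width: -0.2
grasp_force: 0.0
```

```bash
python3 - <<'E'
from h import *
go(fr(RO,RY,[-25,0,113]),RY)
print(arm.read_state()["contact_force"])
i=optics.get_image("scene"); cv2.imwrite("pics/scene2.png",i)
E
```

```text
pos [ 506.6 -251.3  110.9] slide [ 0.4  9.8 -2.1] dr [-0.   -0.   -0.01] t 3.2
[-0.6801669  -0.00515629 -0.51330561]
```

>>> step_arm --motion '[{"slide": [0,0,-5],"dr": [0,0,0],"jaw": 0},{"slide": [0,0,-20],"dr": [0,0,0],"jaw": 0},{"slide": [0,0,-45],"dr": [0,0,0],"jaw": 10},{"slide": [0,5,-70],"dr": [-0.5,0,0],"jaw": 20},{"slide": [0,15,-90],"dr": [-1,0,0],"jaw": 30},{"slide": [0,25,-100],"dr": [-1.5,0,0],"jaw": 40},{"slide": [0,35,-100],"dr": [-2,0,0],"jaw": 42},{"slide": [0,45,-100],"dr": [-2.5,0,0],"jaw": 42}]'

```text
clock: 4.25
position: [463.7, -240.9, 212.4]
ee_rot: [-0.609, 0.774, 0.136, -0.107]
contact_force: [-0.0, 0.4, -0.6]
gripper_width: 42.0
grasp_force: 0.0
```

```bash
python3 - <<'E'
from h import *
go(fr(RO,RY,[-45-47,0,84+88]),RY,28)
s=optics.get_image("scene");cv2.imwrite("pics/scene3.png",s)
cv2.imwrite("pics/c4.png",cv2.resize(s[200:330,140:280],None,fx=4.4,fy=4.4,interpolation=cv2.INTER_CUBIC))
E
```

```text
pos [ 463.7 -240.9  212.4] slide [ 0.5 16.9 49.1] dr [ 6.   -0.   -0.01] t 4.25
```

View pics/c4.png

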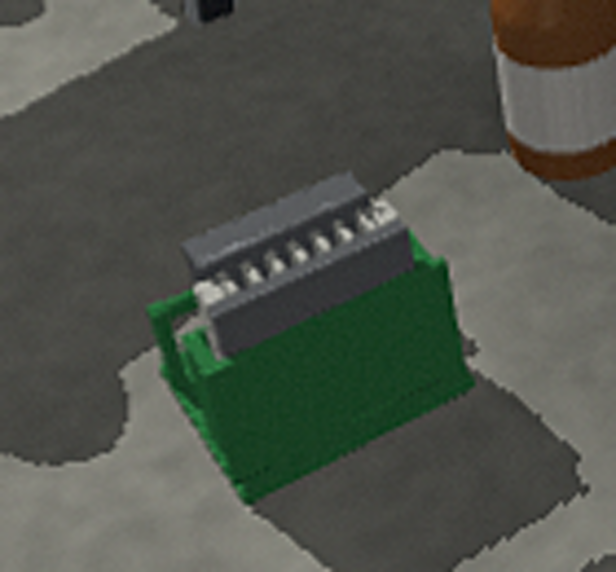

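The wedge still stands upright: its top corners are at scene pixels (182,255) and (219,239), the same as at the start. The push stopped short of the tipping point and it fell back. I'll go back and push further.

```bash
python3 - <<'E'
from h import *
go(fr(RO,RY,[26,0,150]),RY)
E
```

```text
pos [ 463.5 -240.8  211.1] slide [   0.4 -101.4   27.9] dr [ 2.52  0.   -0.01] t 4.3
```

>>> step_arm --motion '[{"slide": [0,-15,0],"dr": [0.5,0,0],"jaw": 20},{"slide": [0,-35,0],"dr": [1,0,0],"jaw": 0},{"slide": [0,-60,0],"dr": [1.6,0,0],"jaw": 0},{"slide": [0,-85,5],"dr": [2.2,0,0],"jaw": 0},{"slide": [0,-100,15],"dr": [2.5,0,0],"jaw": 0},{"slide": [0,-101,28],"dr": [2.5,0,0],"jaw": 0},{"slide": [0,-101,28],"dr": [2.5,0,0],"jaw": 0},{"slide": [0,-101,28],"dr": [2.5,0,0],"jaw": 0}]'

```text
clock: 5.3
position: [546.7, -261.1, 150.8]
ee_rot: [-0.618, 0.786, -0.0, 0.0]
contact_force: [-0.3, 0.4, -0.4]
gripper_width: 0.2
grasp_force: 0.0
```

```bash
python3 - <<'E'
from h import *
go(fr(RO,RY,[26,0,111]),RY)
E
```

```text
pos [ 546.7 -261.1  150.8] slide [ 0.2  0.1 39.8] dr [-0.01 -0.   -0.01] t 5.3
```

>>> step_arm --motion '[{"slide": [0,0,12],"dr": [0,0,0],"jaw": 0},{"slide": [0,0,26],"dr": [0,0,0],"jaw": 0},{"slide": [0,0,36],"dr": [0,0,0],"jaw": 0},{"slide": [0,0,40],"dr": [0,0,0],"jaw": 0},{"slide": [0,5,40],"dr": [0,0,0],"jaw": 0},{"slide": [0,11,40],"dr": [0,0,0],"jaw": 0},{"slide": [0,17,40],"dr": [0,0,0],"jaw": 0},{"slide": [0,23,40],"dr": [0,0,0],"jaw": 0}]'

```text
clock: 6.3
position: [523.5, -255.4, 110.5]
ee_rot: [-0.618, 0.786, -0.0, 0.0]
contact_force: [0.2, -0.6, 0.8]
gripper_width: -0.1
grasp_force: 0.0
```

>>> step_arm --motion '[{"slide": [0,6,0],"dr": [0,0,0],"jaw": 0},{"slide": [0,12,0],"dr": [0,0,0],"jaw": 0},{"slide": [0,18,0],"dr": [0,0,0],"jaw": 0},{"slide": [0,24,0],"dr": [0,0,0],"jaw": 0},{"slide": [0,30,0],"dr": [0,0,0],"jaw": 0},{"slide": [0,36,0],"dr": [0,0,0],"jaw": 0},{"slide": [0,42,0],"dr": [0,0,0],"jaw": 0},{"slide": [0,42,0],"dr": [0,0,0],"jaw": 0}]'

```text
clock: 7.3
position: [482.7, -245.5, 110.1]
ee_rot: [-0.618, 0.786, 0.0, -0.0]
contact_force: [-0.5, 0.3, -0.2]
gripper_width: 0.2
grasp_force: 0.0
```

```bash
python3 - <<'E'
from h import *
go(fr(RO,RY,[-100,0,84+88]),RY,28)
a=optics.get_image("scene");b=optics.get_image("top");cv2.imwrite("pics/scene4.png",a);cv2.imwrite("pics/top4.png",b)
f=lambda i,x,y,w,h,k:cv2.resize(i[y:y+h,x:x+w],None,fx=k,fy=k,interpolation=cv2.INTER_CUBIC)
cv2.imwrite("pics/c5.png",np.hstack([f(a,150,215,100,100,4),f(cv2.imread("pics/scene2.png"),150,215,100,100,4)]))
E
```

```text
pos [ 482.7 -245.5  110.1] slide [  0.5  60.2 -61.9] dr [ 3.5  -0.   -0.01] t 7.3
```

View pics/c5.png

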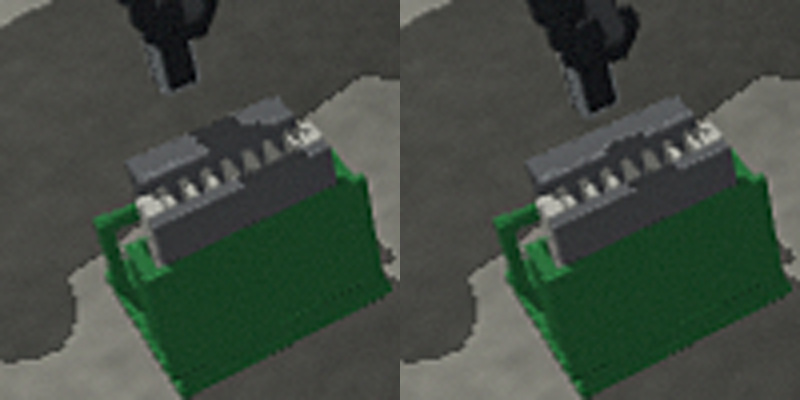

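```bash
python3 - <<'E'
from h import *
print("tcp",proj("scene",arm.read_state()["position"]))
for p in [(531.7,-211.8,116),(510.5,-297.3,116),(490.3,-292.3,116),(510,-209.1,116)]: print(proj("scene",p).round(1))
# two-view triangulation of wedge top front corner ends
def tri(a,b):
    o1,d1=ray("top",*a);o2,d2=ray("scene",*b)
    t=np.linalg.lstsq(np.c_[d1,-d2],o2-o1,rcond=None)[0];p,q=o1+t[0]*d1,o2+t[1]*d2;return ((p+q)/2).round(1),np.linalg.norm(p-q).round(1)
# wedge top front corners: +y end (left in top, right in scene), -y end
print(tri((452,240),(219.3,239.3)),tri((493,250),(181.8,255.5)))
print(tri((208.25,273.75),(295+(540-396)/4.4,140+48/4.4)))
E
```

```text
tcp [196.28600907 244.38226037]
[222.1 243.2]
[183.7 260.5]
[179.9 255.2]
[216.7 238.7]
(array([ 511.9, -207.4,  114.1]), np.float64(5.7)) (array([ 491.5, -291. ,  115. ]), np.float64(3.9))
(array([440.8, 278.8, 104.9]), np.float64(3.4))
```

```bash
python3 - <<'E'
from h import *
for p,t in [((546.8,-263.2,116.5),"c3 seen ~(206,250)"),((506.6,-251.3,110.9),"scene2 seen ~(199.5,243)"),((482.7,-245.5,110.1),"now ~(195,238)")]:
    for dz in (0,6,12): print(t,dz,proj("scene",np.array(p)+[0,0,dz]).round(1))
E
```

```text
c3 seen ~(206,250) 0 [207.8 258.7]
c3 seen ~(206,250) 6 [207.2 256.6]
c3 seen ~(206,250) 12 [206.7 254.5]
scene2 seen ~(199.5,243) 0 [200.8 249.8]
scene2 seen ~(199.5,243) 6 [200.3 247.8]
scene2 seen ~(199.5,243) 12 [199.8 245.7]
now ~(195,238) 0 [196.2 244.3]
now ~(195,238) 6 [195.7 242.2]
now ~(195,238) 12 [195.1 240.1]
```

The shut fingertip appears about 6.5 px (some 18 mm) higher than the reported TCP projects, in three separate poses, while the wedge corners match their calibration. So the tip really ends about 18 mm above the reported TCP and passed over the wedge. I'll go back and descend lower, checking force.

>>> step_arm --motion '[{"slide": [0,0,-10],"dr": [0,0,0],"jaw": 0},{"slide": [0,0,-22],"dr": [0,0,0],"jaw": 0},{"slide": [0,-15,-25],"dr": [0,0,0],"jaw": 0},{"slide": [0,-35,-25],"dr": [0,0,0],"jaw": 0},{"slide": [0,-55,-25],"dr": [0,0,0],"jaw": 0},{"slide": [0,-68,-20],"dr": [0,0,0],"jaw": 0},{"slide": [0,-68,-8],"dr": [0,0,0],"jaw": 0},{"slide": [0,-68,0],"dr": [0,0,0],"jaw": 0}]'

```text
clock: 8.4
position: [547.9, -261.2, 108.7]
ee_rot: [-0.618, 0.786, 0.001, -0.001]
contact_force: [0.3, -0.6, -0.7]
gripper_width: 0.2
grasp_force: 0.0
```

>>> step_arm --motion '[{"slide": [0,0,3],"dr": [0,0,0],"jaw": 0},{"slide": [0,0,6],"dr": [0,0,0],"jaw": 0},{"slide": [0,0,9],"dr": [0,0,0],"jaw": 0},{"slide": [0,0,11],"dr": [0,0,0],"jaw": 0},{"slide": [0,0,12],"dr": [0,0,0],"jaw": 0},{"slide": [0,0,13],"dr": [0,0,0],"jaw": 0},{"slide": [0,0,13],"dr": [0,0,0],"jaw": 0},{"slide": [0,0,13],"dr": [0,0,0],"jaw": 0}]'

```text
clock: 9.4
position: [549.2, -261.6, 97.1]
ee_rot: [-0.618, 0.786, -0.0, 0.0]
contact_force: [0.2, 0.2, 0.1]
gripper_width: -0.3
grasp_force: 0.0
```

```bash
python3 - <<'E'
from h import *
s=arm.read_state();print(s["contact_force"].round(2));go(fr(RO,RY,[26,0,94]),RY)
a=optics.get_image("scene");cv2.imwrite("pics/scene5.png",a)
b=cv2.imread("pics/scene0.png")
# finger tip: dark pixels where background was brighter
d=(cv2.absdiff(a,b).max(2)>25)&(a.max(2)<60)
for c in range(196,220,2):
    r=np.where(d[225:275,c])[0]; print(c, r.max()+225 if len(r) else None,end="; ")
print(proj("scene",s["position"]).round(1),proj("scene",s["position"]+[0,0,18]).round(1))
E
```

```text
[0.18 0.16 0.15]
pos [ 549.2 -261.6   97.1] slide [0.3 2.6 3.1] dr [-0.   -0.   -0.01] t 9.4
196 236; 198 242; 200 243; 202 247; 204 249; 206 257; 208 258; 210 257; 212 257; 214 246; 216 245; 218 242; [210.7 265.5] [209.2 259.3]
```

>>> step_arm --motion '[{"slide": [0,1,1],"dr": [0,0,0],"jaw": 0},{"slide": [0,2,2],"dr": [0,0,0],"jaw": 0},{"slide": [0,2,3],"dr": [0,0,0],"jaw": 0},{"slide": [0,2,4],"dr": [0,0,0],"jaw": 0},{"slide": [0,2,5],"dr": [0,0,0],"jaw": 0},{"slide": [0,2,5],"dr": [0,0,0],"jaw": 0},{"slide": [0,2,5],"dr": [0,0,0],"jaw": 0},{"slide": [0,2,5],"dr": [0,0,0],"jaw": 0}]'

```text
clock: 10.45
position: [547.2, -261.1, 92.1]
ee_rot: [-0.618, 0.786, -0.0, 0.0]
contact_force: [-0.1, -1.5, -0.0]
gripper_width: -0.1
grasp_force: 0.0
```

>>> step_arm --motion '[{"slide": [0,0,1],"dr": [0,0,0],"jaw": 0},{"slide": [0,0,1.5],"dr": [0,0,0],"jaw": 0},{"slide": [0,0,2],"dr": [0,0,0],"jaw": 0},{"slide": [0,0,2],"dr": [0,0,0],"jaw": 0},{"slide": [0,0,2],"dr": [0,0,0],"jaw": 0},{"slide": [0,0,2],"dr": [0,0,0],"jaw": 0},{"slide": [0,0,2],"dr": [0,0,0],"jaw": 0},{"slide": [0,0,2],"dr": [0,0,0],"jaw": 0}]'

```text
clock: 11.45
position: [547.2, -261.1, 90.1]
ee_rot: [-0.618, 0.786, -0.0, 0.0]
contact_force: [0.3, -0.1, 0.0]
gripper_width: 0.5
grasp_force: 0.0
```

>>> step_arm --motion '[{"slide": [0,5,0],"dr": [0,0,0],"jaw": 0},{"slide": [0,10,0],"dr": [0,0,0],"jaw": 0},{"slide": [0,15,0],"dr": [0,0,0],"jaw": 0},{"slide": [0,20,0],"dr": [0,0,0],"jaw": 0},{"slide": [0,25,0],"dr": [0,0,0],"jaw": 0},{"slide": [0,29,0],"dr": [0,0,0],"jaw": 0},{"slide": [0,32,0],"dr": [0,0,0],"jaw": 0},{"slide": [0,35,0],"dr": [0,0,0],"jaw": 0}]'

```text
clock: 12.45
position: [513.1, -252.8, 90.1]
ee_rot: [-0.618, 0.786, -0.0, 0.0]
contact_force: [-0.2, 0.7, 0.7]
gripper_width: 0.0
grasp_force: 0.0
```

```bash
python3 - <<'E'
from h import *
s=arm.read_state();print(s["contact_force"].round(2),s["position"])
a=optics.get_image("scene");cv2.imwrite("pics/scene6.png",a)
b=cv2.imread("pics/scene0.png")
f=lambda i:cv2.resize(i[220:310,160:260],None,fx=4,fy=4,interpolation=cv2.INTER_CUBIC)
cv2.imwrite("pics/c6.png",np.hstack([f(a),f(b)]))
E
```

```text
[-0.18  0.65  0.73] [ 513.0837635  -252.82218556   90.06117822]
```

View pics/c6.png

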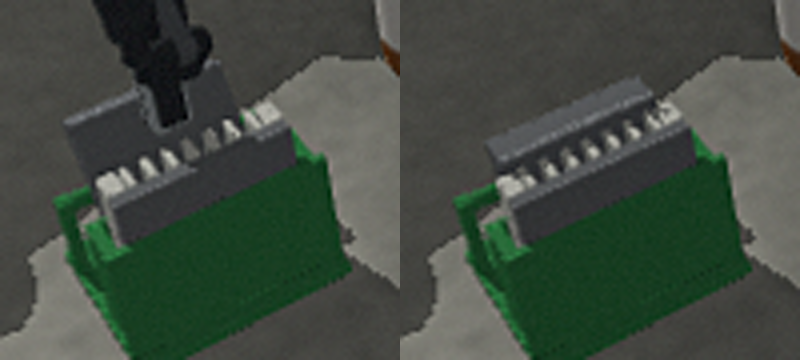

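The wedge has now tipped and leans outward on the front bar: its top back corners are at about scene pixels (176.8,250) and (214.5,235.5). The other plates stayed put. Now I check the lean angle and work out the grip, allowing for the 18–20 mm tip offset.

```bash
python3 - <<'E'
from h import *
for F,th in [(-10,25),(-13,22.6)]:
    t=np.radians(th);x=F+10*np.cos(t)-108*np.sin(t);z=8+108*np.cos(t)+10*np.sin(t)
    print(F,th,[proj("scene",fr(RO,RY,[x,y,z])).round(1) for y in (-44,44)])
for d in (16,20,24): print(d,[proj("scene",arm.read_state()["position"]+fr(0,RY,[a,b,d])).round(1) for a,b in((0,0),(7,-11),(14,11))])
# vertical exit, then pre-grasp: tool 28 deg, eff. tip 70 behind the depth
go(fr(RO,RY,[-45-np.sin(np.radians(28))*60+20*.469,0,84+.883*60-20*.883]),RY,28)
E
```

```text
-10 25 [array([175.7, 251.2]), array([213. , 234.8])]
-13 22.6 [array([175.7, 251. ]), array([213.1, 234.6])]
16 [array([202.4, 253. ]), array([199. , 256.9]), array([209.9, 254.3])]
20 [array([202.1, 251.6]), array([198.7, 255.5]), array([209.6, 252.9])]
24 [array([201.7, 250.3]), array([198.3, 254.2]), array([209.3, 251.5])]
pos [ 512.6 -252.7   90. ] slide [  0.5  54.8 -29.3] dr [ 3.5  -0.   -0.02] t 12.5
```

>>> step_arm --motion '[{"slide": [0,0,-15],"dr": [0,0,0],"jaw": 0},{"slide": [0,0,-40],"dr": [0,0,0],"jaw": 0},{"slide": [0,5,-65],"dr": [0.6,0,0],"jaw": 20},{"slide": [0,18,-75],"dr": [1.4,0,0],"jaw": 40},{"slide": [0,32,-75],"dr": [2.2,0,0],"jaw": 45},{"slide": [0,46,-70],"dr": [3,0,0],"jaw": 45},{"slide": [0,55,-60],"dr": [3.5,0,0],"jaw": 45},{"slide": [0,55,-50],"dr": [3.5,0,0],"jaw": 45}]'

```text
clock: 13.5
position: [457.5, -239.6, 140.3]
ee_rot: [-0.6, 0.763, -0.19, 0.15]
contact_force: [0.7, 0.4, 0.9]
gripper_width: 44.9
grasp_force: 0.0
```

```bash
python3 - <<'E'
from h import *
go(fr(RO,RY,[-35.8,0,66.6]),RY,28)
go(fr(RO,RY,[-35.8-.469*40,0,66.6+.883*40]),RY,28)
s=arm.read_state();A=Ro.from_quat(s["ee_rot"])
a=optics.get_image("scene");cv2.imwrite("pics/scene7.png",a)
for sgn in(-1,1): print(proj("scene",s["position"]+A.apply([0,sgn*22.5,-20])).round(1))
print("wedge top mid",proj("scene",fr(RO,RY,[-56.5,0,105.5])))
cv2.imwrite("pics/c7.png",cv2.resize(a[190:290,140:280],None,fx=5,fy=5,interpolation=cv2.INTER_CUBIC))
E
```

```text
pos [ 457.5 -239.6  140.3] slide [ 0.2  8.2 79.1] dr [-0.   -0.01 -0.01] t 13.5
pos [ 457.5 -239.6  140.3] slide [ 0.3  8.2 39.1] dr [-0.   -0.01 -0.01] t 13.5
[188.  220.1]
[182.8 219.1]
wedge top mid [193.32070483 242.09079942]
```

View pics/c7.png

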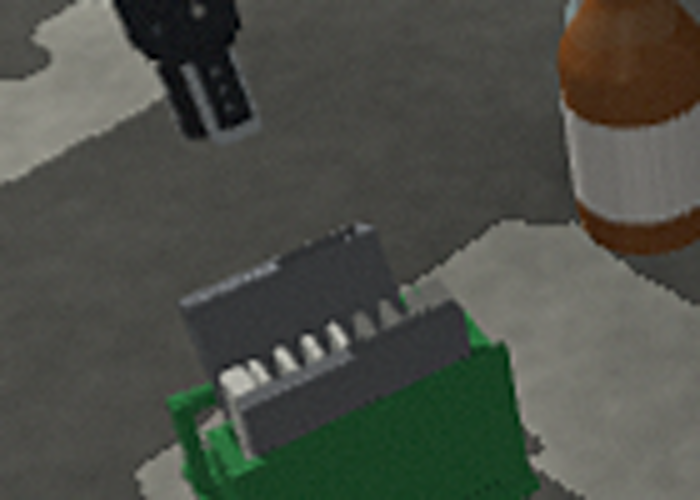

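The wedge leans outward on the bar with its top edge running (176,250)–(215,236). The open fingers' tips are at about (185,217), near where the 20 mm offset predicts and in line with the wedge's middle. I advance along the tilted axis.

>>> step_arm --motion '[{"slide": [0,5,8],"dr": [0,0,0],"jaw": 45},{"slide": [0,8,20],"dr": [0,0,0],"jaw": 45},{"slide": [0,8,32],"dr": [0,0,0],"jaw": 45},{"slide": [0,8,44],"dr": [0,0,0],"jaw": 45},{"slide": [0,8,55],"dr": [0,0,0],"jaw": 45},{"slide": [0,8,65],"dr": [0,0,0],"jaw": 45},{"slide": [0,8,74],"dr": [0,0,0],"jaw": 45},{"slide": [0,8,79],"dr": [0,0,0],"jaw": 45}]'

```text
clock: 14.55
position: [489.9, -257.0, 75.0]
ee_rot: [-0.604, 0.762, -0.176, 0.157]
contact_force: [-1.0, 0.3, -0.2]
gripper_width: 45.4
grasp_force: 0.0
```

>>> step_arm --motion '[{"slide": [0,0,0],"dr": [0,0,0],"jaw": 35},{"slide": [0,0,0],"dr": [0,0,0],"jaw": 28},{"slide": [0,0,0],"dr": [0,0,0],"jaw": 23},{"slide": [0,0,0],"dr": [0,0,0],"jaw": 20},{"slide": [0,0,0],"dr": [0,0,0],"jaw": 16},{"slide": [0,0,0],"dr": [0,0,0],"jaw": 10},{"slide": [0,0,0],"dr": [0,0,0],"jaw": 5},{"slide": [0,0,0],"dr": [0,0,0],"jaw": 5}]'

```text
clock: 15.55
position: [488.7, -256.6, 75.5]
ee_rot: [-0.604, 0.762, -0.176, 0.157]
contact_force: [-2.8, 0.6, 5.4]
gripper_width: 20.7
grasp_force: 58.8
```

```bash
python3 - <<'E'
from h import *
s=arm.read_state();print(s["joints"].round(3),s["joint_efforts"].round(1))
A=Ro.from_quat(s["ee_rot"]);print(A.as_matrix().round(3)); 
B=Ro.from_euler('z',-RY,degrees=True)
print("rack pos",B.apply(s["position"]-RO).round(1),"tool z in rack",B.apply(A.apply([0,0,1])).round(3),"tool y",B.apply(A.apply([0,1,0])).round(3))
E
```

```text
[-0.198  0.254 -0.681 -0.077 -0.161  0.041] [  0.7 -23.7  13.    2.6   1.2   0. ]
[[-0.222 -0.864  0.452]
 [-0.975  0.209 -0.078]
 [-0.027 -0.457 -0.889]]
rack pos [-31.4  -9.   75.5] tool z in rack [ 0.457  0.029 -0.889] tool y [-0.889  0.002 -0.457]
```

The j5 limit held the tool about 9 mm to one side and 9 mm short, but the grip is solid (59 N). I lift, slightly outwards.

>>> step_arm --motion '[{"slide": [0,-1,-4],"dr": [0,0,0],"jaw": 5},{"slide": [0,-3,-10],"dr": [0,0,0],"jaw": 5},{"slide": [0,-5,-18],"dr": [0,0,0],"jaw": 5},{"slide": [0,-8,-27],"dr": [0,0,0],"jaw": 5},{"slide": [0,-11,-37],"dr": [0,0,0],"jaw": 5},{"slide": [0,-13,-46],"dr": [0,0,0],"jaw": 5},{"slide": [0,-15,-54],"dr": [0,0,0],"jaw": 5},{"slide": [0,-17,-60],"dr": [0,0,0],"jaw": 5}]'

```text
clock: 16.55
position: [476.4, -255.5, 136.9]
ee_rot: [-0.604, 0.762, -0.176, 0.157]
contact_force: [0.5, 0.6, -1.1]
gripper_width: 20.4
grasp_force: 58.8
```

```bash
python3 - <<'E'
from h import *
s=arm.read_state();print(s["joints"].round(3),s["contact_force"].round(1),s["gripper_width"])
B=Ro.from_euler('z',-RY,degrees=True);A=Ro.from_quat(s["ee_rot"])
print("rack pos",B.apply(s["position"]-RO).round(1),"tool z in rack",B.apply(A.apply([0,0,1])).round(3))
go(fr(RO,RY,[-70,-9,300]),RY,3.4)
E
```

```text
[-0.201  0.129 -0.641 -0.042 -0.325  0.008] [ 0.5  0.6 -1.1] 20.362823419455548
rack pos [-43.6 -10.8 136.9] tool z in rack [ 0.457  0.029 -0.889]
pos [ 476.4 -255.5  136.9] slide [  -6.5  -51.2 -157. ] dr [-2.98  0.21  0.03] t 16.55
```

>>> step_arm --motion '[{"slide": [0,-6,-18],"dr": [0,0,0],"jaw": 5},{"slide": [-1,-14,-40],"dr": [0,0,0],"jaw": 5},{"slide": [-2,-22,-62],"dr": [-0.4,0,0],"jaw": 5},{"slide": [-3,-30,-84],"dr": [-0.9,0.1,0],"jaw": 5},{"slide": [-4,-37,-106],"dr": [-1.5,0.1,0],"jaw": 5},{"slide": [-5,-43,-128],"dr": [-2.1,0.2,0],"jaw": 5},{"slide": [-6,-48,-146],"dr": [-2.6,0.2,0],"jaw": 5},{"slide": [-6,-51,-157],"dr": [-3,0.2,0],"jaw": 5}]'

```text
clock: 17.55
position: [451.5, -248.0, 300.5]
ee_rot: [-0.621, 0.783, -0.022, 0.018]
contact_force: [0.1, 0.1, -1.7]
gripper_width: 20.6
grasp_force: 58.9
```

```bash
python3 - <<'E'
from h import *
s=arm.read_state();print(s["joints"].round(3),s["contact_force"].round(1),s["gripper_width"])
a=optics.get_image("scene");b=optics.get_image("top");cv2.imwrite("pics/scene8.png",a);cv2.imwrite("pics/top8.png",b)
# wedge outline in scene by difference to scene7 in region
d=(cv2.absdiff(a,cv2.imread("pics/scene7.png")).max(2)>20).astype(np.uint8)
m=((a.max(2)>50)&(a.max(2)<110)).astype(np.uint8)*d
m=cv2.morphologyEx(m,cv2.MORPH_OPEN,np.ones((3,3)))
n,l,st,c=cv2.connectedComponentsWithStats(m)
for k in np.argsort(-st[1:,4])[:5]+1: print(st[k],c[k].round(0))
P=s["position"];A=Ro.from_quat(s["ee_rot"])
print("tip",proj("scene",P+A.apply([0,0,-20])).round(0))
# predicted foot corners: top of wedge ~14 above tip
yy=fr(0,RY,[0,1,0]);top=P+A.apply([0,0,-35])
for y in(-35,53):
  for z in(0,-108): print(y,z,proj("scene",top+yy*y+[0,0,z]).round(1))
go(fr(CO,CY,[-26,0,320]),CY,3.4)
E
```

```text
[-0.185  0.11  -0.133  0.002 -1.272 -0.046] [ 0.1  0.1 -1.7] 20.59513768504698
[ 253  331  125   69 2344] [321. 370.]
[ 140  138   59   78 2282] [171. 172.]
[ 388  270   61   73 1493] [415. 309.]
[ 93   0  49  16 649] [116.   7.]
[173  57  20  40 295] [186.  76.]
tip [164. 157.]
-35 0 [144.3 155.3]
-35 -108 [158.2 201.9]
53 0 [188.4 141.7]
53 -108 [198.5 187. ]
pos [ 452.7 -248.4  300.2] slide [-467.4   62.1  -23.4] dr [ 0.   -0.17 -2.86] t 17.65
```

```bash
python3 - <<'E'
from h import *
a=cv2.imread("pics/scene8.png");d=(cv2.absdiff(a,cv2.imread("pics/scene7.png")).max(2)>12).astype(np.uint8)
m=((a.max(2)>50)&(a.max(2)<120)).astype(np.uint8)*d;m[:,:130]=0;m[:,215:]=0;m[:135]=0;m[225:]=0
m=cv2.morphologyEx(m,cv2.MORPH_OPEN,np.ones((3,3)))
c=max(cv2.findContours(m,0,2)[0],key=cv2.contourArea)
print(cv2.approxPolyDP(c,2,True)[:,0].tolist())
v=cv2.resize(a[120:230,120:240],None,fx=5,fy=5,interpolation=cv2.INTER_CUBIC);cv2.imwrite("pics/c8.png",v)
for r in range(140,216,5): print(r,"".join("%4d"%x for x in a[r,138:206:4].max(1)))
E
```

```text
[[148, 140], [144, 143], [145, 152], [140, 152], [140, 156], [150, 171], [156, 196], [159, 197], [157, 200], [164, 199], [165, 195], [172, 196], [180, 204], [178, 209], [174, 209], [176, 216], [188, 217], [189, 206], [186, 204], [184, 193], [198, 189], [191, 145], [186, 146], [187, 150], [181, 155], [178, 152], [180, 149], [175, 147], [173, 138], [168, 138], [171, 154], [164, 157], [159, 142], [156, 141], [157, 150], [153, 142]]
140   45  41 103  98  18  18  20  18 100  95  93  89  81  89  84  83  86
145   40  42  89  83  45  96  24  24  80  98  93 109  81  58  85  85  85
150   80  36  84  89  96  77  27  25  70  55  52  53  54  55  77  83  83
155   72  75  62  79  58  52  74  27  80  53  53  54  53  55  59  78  78
160   75  78  75  54  55  52  54  55  56  55  53  54  52  55  51  93  78
165   75  75  76  61  55  57  54  54  53  53  54  55  54  55  50 156  90
170   73  77  99  65  57  55  52  55  54  51  55  57  52  56  56  99  96
175   80 101 100  92  55  56  52  53  57  52  56  53  55  56  53  96  79
180   68 100 102 102  54  56  54  53  53  53  55  57  54  56  53  51  75
185   77  78  96 105  66  57  56  57  55  57  52  52  55  57  54  52  79
190   75  80  80  78  72  52  55  54  57  54  56  53  55  54  53  78  76
195   78  81  75 140 144  52  54  56  53  55  53  69  77  78  74  73  72
200   77  80  78 121 129  72  49  75 133  86  74  72  74  74  72  74  72
205   99  69 131 135 131 126 135 130 131 127 139  73  72  68  71  72  69
210  138 134 136 137 139 136 130 129 102  69  72  75  70  72  71  68  68
215  140 133 142 138 135 132 106  71  72  73  71  75  74  75  71  67  71
```

```bash
python3 - <<'E'
from h import *
g=cv2.imread("pics/top0.png").max(2).astype(np.float32)
for z in (105,108):
  for ys in ((-45,-15),(-15,15),(15,45)):
    o=[]
    for x in range(-50,6,2):
        pts=np.array([proj("top",fr(CO,CY,[x,y,z])) for y in range(ys[0],ys[1]+1,3)],np.float32)
        o.append(int(cv2.remap(g,pts[None,:,0],pts[None,:,1],1).mean()))
    print(z,ys,list(zip(range(-50,6,2),o)))
# cell corner/orientation check in top view
for p in [(-75,-65),(-75,65),(75,65),(75,-65)]: print(proj("top",fr(CO,CY,[*p,105])).round(1))
E
```

```text
105 (-45, -15) [(-50, 147), (-48, 147), (-46, 147), (-44, 149), (-42, 155), (-40, 166), (-38, 181), (-36, 201), (-34, 202), (-32, 149), (-30, 109), (-28, 146), (-26, 173), (-24, 166), (-22, 137), (-20, 134), (-18, 138), (-16, 150), (-14, 170), (-12, 178), (-10, 177), (-8, 166), (-6, 133), (-4, 98), (-2, 83), (0, 94), (2, 126), (4, 143)]
105 (-15, 15) [(-50, 141), (-48, 141), (-46, 140), (-44, 142), (-42, 153), (-40, 165), (-38, 182), (-36, 201), (-34, 198), (-32, 150), (-30, 114), (-28, 148), (-26, 173), (-24, 164), (-22, 136), (-20, 136), (-18, 143), (-16, 150), (-14, 163), (-12, 167), (-10, 164), (-8, 153), (-6, 130), (-4, 116), (-2, 114), (0, 114), (2, 115), (4, 114)]
105 (15, 45) [(-50, 134), (-48, 134), (-46, 134), (-44, 138), (-42, 149), (-40, 163), (-38, 181), (-36, 200), (-34, 199), (-32, 151), (-30, 113), (-28, 133), (-26, 142), (-24, 132), (-22, 114), (-20, 109), (-18, 117), (-16, 142), (-14, 159), (-12, 158), (-10, 157), (-8, 150), (-6, 114), (-4, 79), (-2, 73), (0, 86), (2, 109), (4, 120)]
108 (-45, -15) [(-50, 148), (-48, 148), (-46, 148), (-44, 151), (-42, 157), (-40, 1
[... 289 characters left out ...]
142), (-46, 142), (-44, 144), (-42, 154), (-40, 166), (-38, 184), (-36, 202), (-34, 195), (-32, 142), (-30, 115), (-28, 153), (-26, 174), (-24, 159), (-22, 134), (-20, 137), (-18, 143), (-16, 154), (-14, 166), (-12, 168), (-10, 164), (-8, 149), (-6, 127), (-4, 115), (-2, 114), (0, 114), (2, 115), (4, 114)]
108 (15, 45) [(-50, 134), (-48, 133), (-46, 134), (-44, 138), (-42, 151), (-40, 165), (-38, 182), (-36, 201), (-34, 195), (-32, 143), (-30, 113), (-28, 135), (-26, 141), (-24, 128), (-22, 111), (-20, 109), (-18, 118), (-16, 146), (-14, 161), (-12, 159), (-10, 160), (-8, 147), (-6, 106), (-4, 75), (-2, 72), (0, 89), (2, 114), (4, 121)]
[273.2 263.8]
[208.6 274.2]
[199.3 200.7]
[262.5 190.7]
```

```bash
python3 - <<'E'
from h import *
a=cv2.imread("pics/scene8.png").max(2).astype(float);s=np.load if 0 else None
P=np.array([451.5,-248.0,300.5]);A=Ro.from_quat([-0.621,0.783,-0.022,0.018])
pts=[]
for r in range(152,186):
    row=a[r,186:206];k=np.where(row>66)[0]
    if len(k) and k[0]>0: pts.append((r,186+k[0]-1+(66-row[k[0]-1])/(row[k[0]]-row[k[0]-1])))
pts=np.array(pts);f=np.polyfit(pts[:,0],pts[:,1],1);res=pts[:,1]-np.polyval(f,pts[:,0]);g=abs(res)<.8;f=np.polyfit(pts[g,0],pts[g,1],1);print(g.sum(),"edge slope",f[0].round(4),"col@170",np.polyval(f,170).round(2),res[g].std().round(2))
B=Ro.from_euler('z',RY,degrees=True)
for tilt in (-6,-3,0,3,6): # + : top to -x, foot to +x
  T=B*Ro.from_euler('y',-tilt,degrees=True)
  top=P+A.apply([0,0,-35])+T.apply([11,53,0]);ft=top+T.apply([0,0,-108]);p,q=proj("scene",top),proj("scene",ft)
  print(tilt,((q-p)[0]/(q-p)[1]).round(4),p.round(1),q.round(1))
  # bottom edge
for c in (165,172,180,188,194):
    col=a[180:210,c];k=np.where(col>66)[0];print(c,180+k[0])
E
```

```text
34 edge slope 0.17 col@170 196.6 0.2
-6 0.1805 [190.8 144.2] [198.5 187.1]
-3 0.201 [190.7 143.9] [199.6 188.2]
0 0.2205 [190.7 143.7] [200.7 189.2]
3 0.2392 [190.6 143.4] [201.8 190. ]
6 0.2572 [190.5 143.1] [202.8 190.7]
165 201
172 199
180 196
188 193
194 191
```

```bash
cat >> h.py <<'E'
def goc(x,y,z,tilt=6.4,roll=1.66):
    s=arm.read_state();A=Ro.from_quat(s["ee_rot"])
    R=Ro.from_euler('z',CY,degrees=True)*Ro.from_euler('x',roll,degrees=True)*Ro.from_euler('z',-CY,degrees=True)*ori(CY,tilt)
    print("pos in cell",Ro.from_euler('z',-CY,degrees=True).apply(s["position"]-CO).round(1),"slide",A.inv().apply(fr(CO,CY,[x,y,z])-s["position"]).round(1),"dr",((A.inv()*R).as_rotvec(degrees=True)/8).round(2),"F",s["contact_force"].round(1),"t",s["clock"])
E
python3 - <<'E'
from h import *
goc(-25.6,-10,310)
E
```

```text
pos in cell [-149.7 -455.2  300.2] slide [-458.4   58.4  -13.2] dr [ 0.33 -0.45 -2.84] F [-0.3 -0.2 -1.3] t 17.65
```

>>> step_arm --motion '[{"slide": [-10,1,-3],"dr": [0,0,0],"jaw": 5},{"slide": [-35,4,-8],"dr": [0,0,-0.2],"jaw": 5},{"slide": [-70,9,-13],"dr": [0,-0.1,-0.4],"jaw": 5},{"slide": [-110,14,-13],"dr": [0.1,-0.1,-0.7],"jaw": 5},{"slide": [-150,19,-13],"dr": [0.1,-0.2,-1],"jaw": 5},{"slide": [-190,24,-13],"dr": [0.2,-0.2,-1.3],"jaw": 5},{"slide": [-225,29,-13],"dr": [0.2,-0.3,-1.5],"jaw": 5},{"slide": [-255,33,-13],"dr": [0.2,-0.3,-1.7],"jaw": 5}]'

```text
clock: 18.65
position: [475.5, 9.4, 310.1]
ee_rot: [0.71, -0.703, 0.022, -0.04]
contact_force: [-0.0, -0.8, -1.4]
gripper_width: 20.6
grasp_force: 59.0
```

```bash
python3 - <<'E'
from h import *
goc(-25.6,-10,310)
E
```

```text
pos in cell [ -83.7 -204.9  310.1] slide [-201.6  -26.     7.6] dr [ 0.14 -0.14 -1.13] F [-0.  -0.8 -1.4] t 18.65
```

>>> step_arm --motion '[{"slide": [-20,-3,1],"dr": [0,0,-0.1],"jaw": 5},{"slide": [-55,-7,2],"dr": [0,0,-0.3],"jaw": 5},{"slide": [-95,-12,3],"dr": [0.1,-0.1,-0.5],"jaw": 5},{"slide": [-135,-17,5],"dr": [0.1,-0.1,-0.8],"jaw": 5},{"slide": [-170,-22,6],"dr": [0.1,-0.1,-1],"jaw": 5},{"slide": [-192,-25,7],"dr": [0.1,-0.1,-1.1],"jaw": 5},{"slide": [-201,-26,8],"dr": [0.1,-0.1,-1.1],"jaw": 5},{"slide": [-201,-26,8],"dr": [0.1,-0.1,-1.1],"jaw": 5}]'

```text
clock: 19.65
position: [501.0, 209.0, 309.4]
ee_rot: [0.761, -0.647, 0.025, -0.047]
contact_force: [-0.2, 0.2, -1.7]
gripper_width: 20.7
grasp_force: 59.0
```

```bash
python3 - <<'E'
from h import *
goc(-25.6,-10,205)
E
```

```text
pos in cell [-24.9 -12.5 309.4] slide [  0.   11.5 103.8] dr [ 0.05 -0.04 -0.04] F [-0.2  0.2 -1.7] t 19.65
```

>>> step_arm --motion '[{"slide": [0,1,10],"dr": [0,0,0],"jaw": 5},{"slide": [0,3,28],"dr": [0,0,0],"jaw": 5},{"slide": [0,5,48],"dr": [0,0,0],"jaw": 5},{"slide": [0,8,68],"dr": [0,0,0],"jaw": 5},{"slide": [0,10,86],"dr": [0,0,0],"jaw": 5},{"slide": [0,11,98],"dr": [0,0,0],"jaw": 5},{"slide": [0,11.5,104],"dr": [0,0,0],"jaw": 5},{"slide": [0,11.5,104],"dr": [0,0,0],"jaw": 5}]'

```text
clock: 20.65
position: [500.5, 211.4, 205.1]
ee_rot: [0.761, -0.647, 0.025, -0.048]
contact_force: [-0.2, -0.3, -1.0]
gripper_width: 20.9
grasp_force: 58.9
```

```bash
python3 - <<'E'
from h import *
goc(-25.6,-10,165)
a=optics.get_image("scene");cv2.imwrite("pics/scene9.png",a);b=optics.get_image("top");cv2.imwrite("pics/top9.png",b)
s=arm.read_state();P=s["position"];A=Ro.from_quat(s["ee_rot"])
top=P+A.apply([0,0,-35])
for t in(-4,0,4):
  T=Ro.from_euler('z',CY,degrees=True)*Ro.from_euler('y',-t,degrees=True)
  print(t,[(proj("scene",top+T.apply([11,y,0])).round(1),proj("scene",top+T.apply([11,y,-108])).round(1)) for y in(-35,53)])
f=lambda i,x,y,w,h,k:cv2.resize(i[y:y+h,x:x+w],None,fx=k,fy=k,interpolation=cv2.INTER_CUBIC)
cv2.imwrite("pics/c9.png",np.hstack([f(a,290,70,100,140,4),f(b,190,170,100,140,4)]))
E
```

```text
pos in cell [-25.  -10.  205.1] slide [ 0.9  4.8 39.8] dr [ 0.05 -0.04 -0.04] F [-0.2 -0.3 -1. ] t 20.65
-4 [(array([325.1, 128.1]), array([323.1, 162.9])), (array([340.1, 116.1]), array([337.4, 149.8]))]
0 [(array([325.1, 127.9]), array([325.5, 163.4])), (array([340.1, 115.9]), array([339.7, 150.2]))]
4 [(array([325.1, 127.6]), array([327.9, 163.7])), (array([340.1, 115.6]), array([342. , 150.4]))]
```

View pics/c9.png

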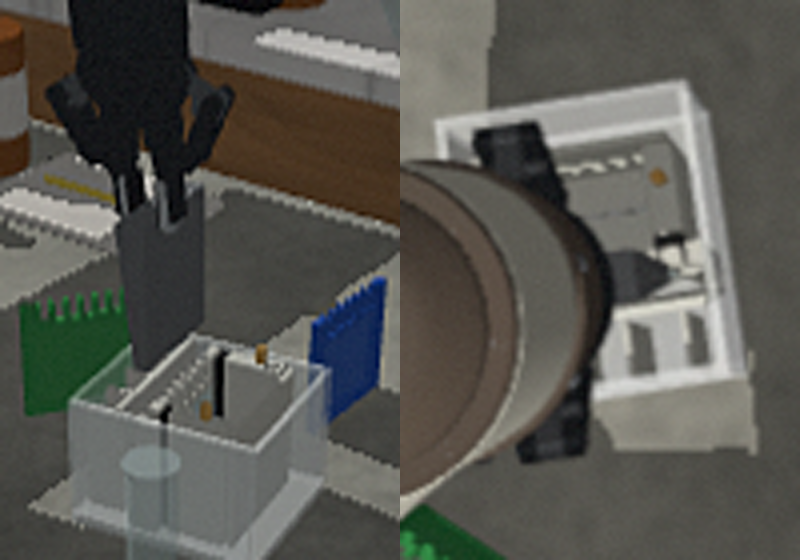

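The left crop shows the wedge held upright just above the cell. Its back right edge is vertical at about scene column 340.7, and its foot at about (340.7,151) lies over the slot. In the right crop the slot lies under the gripper. I descend with force checks.

>>> step_arm --motion '[{"slide": [0,0,5],"dr": [0,0,0],"jaw": 5},{"slide": [0,1,11],"dr": [0,0,0],"jaw": 5},{"slide": [0,2,17],"dr": [0,0,0],"jaw": 5},{"slide": [0,2.5,23],"dr": [0,0,0],"jaw": 5},{"slide": [0,3,28],"dr": [0,0,0],"jaw": 5},{"slide": [0,3.5,33],"dr": [0,0,0],"jaw": 5},{"slide": [0,4,37],"dr": [0,0,0],"jaw": 5},{"slide": [0,4.5,40],"dr": [0,0,0],"jaw": 5}]'

```text
clock: 21.75
position: [500.0, 212.5, 164.7]
ee_rot: [0.761, -0.647, 0.025, -0.048]
contact_force: [-0.4, -0.1, -1.4]
gripper_width: 20.4
grasp_force: 59.0
```

```bash
python3 - <<'E'
from h import *
goc(-25.3,-10,140)
E
```

```text
pos in cell [-25.3  -8.8 164.7] slide [ 1.8  2.5 24.5] dr [ 0.05 -0.04 -0.04] F [-0.4 -0.1 -1.4] t 21.75
```

>>> step_arm --motion '[{"slide": [0,0,3],"dr": [0,0,0],"jaw": 5},{"slide": [0,0.2,6],"dr": [0,0,0],"jaw": 5},{"slide": [0.5,0.5,9],"dr": [0,0,0],"jaw": 5},{"slide": [1,0.8,12],"dr": [0,0,0],"jaw": 5},{"slide": [1,1,15],"dr": [0,0,0],"jaw": 5},{"slide": [1,1.3,18],"dr": [0,0,0],"jaw": 5},{"slide": [1,1.5,21],"dr": [0,0,0],"jaw": 5},{"slide": [1,1.7,24],"dr": [0,0,0],"jaw": 5}]'

```text
clock: 22.75
position: [500.9, 212.3, 140.7]
ee_rot: [0.761, -0.647, 0.025, -0.048]
contact_force: [0.6, 0.3, -1.9]
gripper_width: 20.5
grasp_force: 59.0
```

```bash
python3 - <<'E'
from h import *
goc(-24.3,-10,120)
print(Ro.from_euler('z',-CY,degrees=True).apply(arm.read_state()["contact_force"]).round(1))
E
```

```text
pos in cell [-24.5  -9.2 140.7] slide [ 1.3  1.9 20.5] dr [ 0.05 -0.04 -0.04] F [ 0.6  0.3 -1.9] t 22.75
[ 0.7  0.2 -1.9]
```

>>> step_arm --motion '[{"slide": [0,0.2,2],"dr": [0,0,0],"jaw": 5},{"slide": [0,0.4,4],"dr": [0,0,0],"jaw": 5},{"slide": [0,0.6,6],"dr": [0,0,0],"jaw": 5},{"slide": [0,0.8,8],"dr": [0,0,0],"jaw": 5},{"slide": [0,1,10],"dr": [0,0,0],"jaw": 5},{"slide": [0,1,11],"dr": [0,0,0],"jaw": 5},{"slide": [0,1,12],"dr": [0,0,0],"jaw": 5},{"slide": [0,1,12],"dr": [0,0,0],"jaw": 5}]'

```text
clock: 23.75
position: [501.4, 212.7, 129.0]
ee_rot: [0.761, -0.647, 0.025, -0.048]
contact_force: [1.2, 0.2, -1.5]
gripper_width: 20.9
grasp_force: 58.9
```

```bash
python3 - <<'E'
from h import *
goc(-24,-10,120)
print(Ro.from_euler('z',-CY,degrees=True).apply(arm.read_state()["contact_force"]).round(1))
E
```

```text
pos in cell [-24.   -8.8 129. ] slide [1.4 1.  8.9] dr [ 0.04 -0.04 -0.04] F [ 1.2  0.2 -1.5] t 23.75
[ 1.2 -0.  -1.5]
```

>>> step_arm --motion '[{"slide": [0,0,1.5],"dr": [0,0,0],"jaw": 5},{"slide": [0,0,3],"dr": [0,0,0],"jaw": 5},{"slide": [0,0,4.5],"dr": [0,0,0],"jaw": 5},{"slide": [0,0,6],"dr": [0,0,0],"jaw": 5},{"slide": [0,0,7],"dr": [0,0,0],"jaw": 5},{"slide": [0,0,8],"dr": [0,0,0],"jaw": 5},{"slide": [0,0,8],"dr": [0,0,0],"jaw": 5},{"slide": [0,0,8],"dr": [0,0,0],"jaw": 5}]'

```text
clock: 24.75
position: [502.2, 213.1, 121.0]
ee_rot: [0.761, -0.647, 0.025, -0.048]
contact_force: [3.2, 0.7, 0.2]
gripper_width: 20.6
grasp_force: 59.0
```

```bash
python3 - <<'E'
from h import *
goc(-24,-10,115)
print(Ro.from_euler('z',-CY,degrees=True).apply(arm.read_state()["contact_force"]).round(1))
E
```

```text
pos in cell [-23.1  -8.6 121. ] slide [1.6 1.6 5.9] dr [ 0.04 -0.04 -0.04] F [3.2 0.7 0.2] t 24.75
[3.2 0.1 0.2]
```

>>> step_arm --motion '[{"slide": [0,0,0],"dr": [0,0,0],"jaw": 24},{"slide": [0,0,0],"dr": [0,0,0],"jaw": 28},{"slide": [0,0,0],"dr": [0,0,0],"jaw": 34},{"slide": [0,0,0],"dr": [0,0,0],"jaw": 40},{"slide": [0,0,0],"dr": [0,0,0],"jaw": 46},{"slide": [0,0,0],"dr": [0,0,0],"jaw": 50},{"slide": [0,0,0],"dr": [0,0,0],"jaw": 50},{"slide": [0,0,-5],"dr": [0,0,0],"jaw": 50}]'

```text
clock: 25.75
position: [501.1, 212.5, 125.7]
ee_rot: [0.761, -0.647, 0.025, -0.047]
contact_force: [0.1, 0.3, -1.0]
gripper_width: 50.1
grasp_force: 0.0
```

>>> step_arm --motion '[{"slide": [0,0,-8],"dr": [0,0,0],"jaw": 50},{"slide": [0,0,-20],"dr": [0,0,0],"jaw": 50},{"slide": [0,0,-32],"dr": [0,0,0],"jaw": 50},{"slide": [0,0,-44],"dr": [0,0,0],"jaw": 50},{"slide": [0,0,-56],"dr": [0,0,0],"jaw": 50},{"slide": [0,0,-68],"dr": [0,0,0],"jaw": 30},{"slide": [0,0,-75],"dr": [0,0,0],"jaw": 0},{"slide": [0,0,-75],"dr": [0,0,0],"jaw": 0}]'

```text
clock: 26.75
position: [494.1, 209.8, 201.0]
ee_rot: [0.761, -0.647, 0.025, -0.048]
contact_force: [0.4, 0.9, -0.5]
gripper_width: 0.1
grasp_force: 0.0
```

```bash
python3 - <<'E'
from h import *
a=optics.get_image("scene");cv2.imwrite("pics/scene10.png",a)
g=a.max(2)
# wedge back face: dark grey ~54 inside the cell area; print coarse table
for r in range(120,190,3): print(r,"".join("%4d"%x for x in g[r,312:362:2]))
for zt in (139,150,120):
  print(zt,[proj("scene",fr(CO,CY,[x,y,zt])).round(1) for x,y in((-16,-44),(-16,44),(-38,-44),(-38,44))])
goc(-24,0,190,0,0)
E
```

```text
120   89  90  98 106  10  65  91  31  22   7 137  93  99 104 100  98 105  63  68  66  70  67  67  95  92
123  176 176 177 161  37  95  80  50  22   4 105 102 100 103 105 113  67  63  67  68  70  68  73  71  69
126  171 173 174 183 130  87  47  80  34 106  95  95 100  74  66  71  69  72  73  71  71  73  71  71  73
129  136 162  90  98 101 102  95  99 109 101  92  69  68  69  71  70  72  69  70  68  70  69  72  73  69
132  105  97  95 103 106 106 103 108  86  72  71  76  70  72  74  73  70  69  72  68  70  70  69  71  71
135   82  91  67  66  64  77  70  72  69  74  73  71  77  77  76  75  72  74  72  74  73  71  72  69  65
138   72  73  73  70  67  70  69  72  73  74  74  78  76  75  74  71  73  74  70  70  67  66  68  66  67
141   69  71  75  74  90  91  93  72  72  71  71  72  76  77  77  76  76  73  75  75  68  67  67  66  69
144   71  76  90  66  75  73  66  76  75  74  74  74  79  77  79  77  74  74  76  73  70  72  74  68  70
147   88  76 109  71  80  65  69  74  70  72  73  74  74  74  74  74  74  77  77  74  74  72  66  70  66
150   68  70  69  70  69  65  67  75  68  69  73  
[... 1117 characters left out ...]
 111 112 110 138 140 137 137 127 138 117 111 112 113 112 111 110 112 105 120 119 104 102 105
186  113 111 111 112 132 138 138 138 138 123 140 142 112 113 110 111 111 109 112 109 111 104 104 104 103
189  110 112 111 111 111  99 119 127 127 107 106 104 111 112 110 111 114 110 112 109 112 104 101 103 104
139 [array([326.2, 161.3]), array([340.4, 148.1]), array([319.3, 159.5]), array([333.8, 146.5])]
150 [array([326.1, 157.8]), array([340.4, 144.8]), array([319.2, 156.1]), array([333.8, 143.2])]
120 [array([326.2, 167.2]), array([340.3, 153.9]), array([319.4, 165.4]), array([333.8, 152.2])]
pos in cell [-32.  -10.6 200.4] slide [-10.4  -6.7  11.4] dr [-0.75  0.17 -0.05] F [-0.7  0.1  0.3] t 26.8
```

```bash
python3 - <<'E'
from h import *
print("pins",[proj("scene",fr(CO,CY,[28,y,120])).round(1) for y in(-45,45)],"seen (341.6,171.8),(355.2,158.2) centre-ish")
print("rim",[proj("scene",fr(CO,CY,[*p,105])).round(1) for p in((-75,-65),(-75,65),(75,65),(75,-65))])
a=cv2.imread("pics/scene10.png")
h=cv2.cvtColor(a,cv2.COLOR_BGR2HSV);m=((h[...,1]>120)&(h[...,2]>90)&(h[...,0]>8)&(h[...,0]<28)).astype(np.uint8);m[:, :330]=0;m[:,370:]=0;m[:150]=0;m[190:]=0
n,l,st,c=cv2.connectedComponentsWithStats(m);print(st[1:].tolist(),c[1:].round(1).tolist())
g=a.max(2)
for r in range(146,176): print(r,"".join("%4d"%x for x in g[r,314:346]))
E
```

```text
pins [array([340. , 171.1]), array([353.9, 157. ])] seen (341.6,171.8),(355.2,158.2) centre-ish
rim [array([304.6, 170.2]), array([326.3, 151. ]), array([371.2, 162.2]), array([352.1, 183.3])]
[[354, 156, 2, 4, 6], [340, 170, 3, 5, 12]] [[354.7, 157.5], [341.0, 172.2]]
146   66  87  87  63  79  93  77  80  65  67  67  72  75  71  71  70  70  71  72  76  74  73  72  70  74  75  75  78  72  74  73  75
147   76 107 109  63  71 113  80  72  65  69  69  70  74  71  70  74  72  74  73  74  74  71  74  73  74  75  74  74  74  76  74  74
148   68  81  81  64  64  82  71  66  67  70  68  72  74  76  72  71  73  72  71  70  70  71  70  70  72  72  72  72  73  72  75  76
149   64  65  67  64  69  69  67  70  64  69  66  74  78  72  73  70  72  72  73  73  72  80  86  75  73  71  70  74  73  76  77  77
150   70  67  69  68  70  69  69  70  65  66  67  73  75  73  68  68  69  71  73  76  93  94  95  90  88 127  84  87  73  75  74  75
151   69  70  69  73  69  69  70  68  67  68  66  67  70 108 159 128 111  92  72  93  96  95  93  92  91 108  96  78  69  72  75  75
152   67  69  68  69  70  66  69
[... 2459 characters left out ...]
 94  91  77 107 166 132  71   0  25
171  143 135 104  89  88 152 172 119  66  49  53  53  51  59  93  99 107  69  39  60 101  91  85  80  66  73 133 153 136  61   7  24
172  134 152 166 180 150 166 123  85  65  46  51  49  47  62 105 129  70  12   5  93  95  82 168 193 136  88 113 109 110  60   1  21
173  113 121 128 135 133 164 147 166 131  60  62 103  58  52 102 117  24   4 174  98 114 170 181 188 171 171  94  92 103  72   9  10
174  110 110 109 107 113 121 120 139 127 131 172 179 152  78  91 101   0   0 138 100 121 166 178 182 188 185 105  89  93  92 177 121
175  112 111 112 108 111 108 107 113 112 103 137 162 177 175 195 191  56  16 101  93  99 108 116 126 142 174 172 153  87  90 126  99
```

The released wedge stands upright in the slot: its top-face corners are at about scene (320.5,162), (327.7,164), (341.3,150.7) and (335,149.5), which gives a top at z≈132, i.e. 27 or more above the rim. It is loose, so I now go over its top with the fingers shut.

```bash
python3 - <<'E'
from h import *
goc(-27,0,140,0,0)
E
```

```text
pos in cell [-32.  -10.6 200.4] slide [-9.2  1.5 60.8] dr [-0.75  0.17 -0.05] F [-0.7  0.1  0.3] t 26.8
```

>>> step_arm --motion '[{"slide": [-3,0,5],"dr": [-0.2,0.1,0],"jaw": 0},{"slide": [-6,0.5,15],"dr": [-0.5,0.1,0],"jaw": 0},{"slide": [-9,1,25],"dr": [-0.75,0.17,-0.05],"jaw": 0},{"slide": [-9,1,37],"dr": [-0.75,0.17,-0.05],"jaw": 0},{"slide": [-9,1.5,48],"dr": [-0.75,0.17,-0.05],"jaw": 0},{"slide": [-9,1.5,56],"dr": [-0.75,0.17,-0.05],"jaw": 0},{"slide": [-9,1.5,60],"dr": [-0.75,0.17,-0.05],"jaw": 0},{"slide": [-9,1.5,60],"dr": [-0.75,0.17,-0.05],"jaw": 0}]'

```text
clock: 27.8
position: [496.9, 220.7, 140.8]
ee_rot: [0.764, -0.645, 0.0, -0.0]
contact_force: [0.2, -0.3, 0.2]
gripper_width: 0.0
grasp_force: 0.0
```

```bash
python3 - <<'E'
from h import *
goc(-27,0,120,0,0)
E
```

```text
pos in cell [-27.1  -0.3 140.8] slide [-0.3 -0.  20.8] dr [-0.  0. -0.] F [ 0.2 -0.3  0.2] t 27.8
```

>>> step_arm --motion '[{"slide": [0,0,4],"dr": [0,0,0],"jaw": 0},{"slide": [0,0,8],"dr": [0,0,0],"jaw": 0},{"slide": [0,0,12],"dr": [0,0,0],"jaw": 0},{"slide": [0,0,15],"dr": [0,0,0],"jaw": 0},{"slide": [0,0,17],"dr": [0,0,0],"jaw": 0},{"slide": [0,0,19],"dr": [0,0,0],"jaw": 0},{"slide": [0,0,20],"dr": [0,0,0],"jaw": 0},{"slide": [0,0,21],"dr": [0,0,0],"jaw": 0}]'

```text
clock: 28.8
position: [497.0, 220.8, 119.8]
ee_rot: [0.764, -0.645, 0.0, -0.0]
contact_force: [0.5, 0.1, 0.7]
gripper_width: 0.2
grasp_force: 0.0
```

>>> step_arm --motion '[{"slide": [0,0,1],"dr": [0,0,0],"jaw": 0},{"slide": [0,0,2],"dr": [0,0,0],"jaw": 0},{"slide": [0,0,3],"dr": [0,0,0],"jaw": 0},{"slide": [0,0,4],"dr": [0,0,0],"jaw": 0},{"slide": [0,0,5],"dr": [0,0,0],"jaw": 0},{"slide": [0,0,5.5],"dr": [0,0,0],"jaw": 0},{"slide": [0,0,6],"dr": [0,0,0],"jaw": 0},{"slide": [0,0,6],"dr": [0,0,0],"jaw": 0}]'

```text
clock: 29.8
position: [496.9, 220.7, 113.8]
ee_rot: [0.764, -0.645, -0.0, -0.0]
contact_force: [0.3, 0.5, -0.9]
gripper_width: -0.1
grasp_force: 0.0
```

>>> step_arm --motion '[{"slide": [0,0,0.7],"dr": [0,0,0],"jaw": 0},{"slide": [0,0,1.4],"dr": [0,0,0],"jaw": 0},{"slide": [0,0,2],"dr": [0,0,0],"jaw": 0},{"slide": [0,0,2.7],"dr": [0,0,0],"jaw": 0},{"slide": [0,0,3.4],"dr": [0,0,0],"jaw": 0},{"slide": [0,0,4],"dr": [0,0,0],"jaw": 0},{"slide": [0,0,4],"dr": [0,0,0],"jaw": 0},{"slide": [0,0,4],"dr": [0,0,0],"jaw": 0}]'

```text
clock: 30.8
position: [497.0, 220.8, 109.8]
ee_rot: [0.764, -0.645, 0.0, -0.0]
contact_force: [0.0, -0.3, -0.2]
gripper_width: 0.0
grasp_force: 0.0
```

>>> step_arm --motion '[{"slide": [0,0,0.5],"dr": [0,0,0],"jaw": 0},{"slide": [0,0,1],"dr": [0,0,0],"jaw": 0},{"slide": [0,0,1.5],"dr": [0,0,0],"jaw": 0},{"slide": [0,0,2],"dr": [0,0,0],"jaw": 0},{"slide": [0,0,2.5],"dr": [0,0,0],"jaw": 0},{"slide": [0,0,3],"dr": [0,0,0],"jaw": 0},{"slide": [0,0,3],"dr": [0,0,0],"jaw": 0},{"slide": [0,0,3],"dr": [0,0,0],"jaw": 0}]'

```text
clock: 31.8
position: [497.1, 220.8, 107.1]
ee_rot: [0.764, -0.645, 0.0, -0.0]
contact_force: [-1.3, 1.0, 2.6]
gripper_width: 0.3
grasp_force: 1.5
```

Contact with the wedge top comes at about reported z 107.5. Now I press it down in small steps.

>>> step_arm --motion '[{"slide": [0,0,0.5],"dr": [0,0,0],"jaw": 0},{"slide": [0,0,1],"dr": [0,0,0],"jaw": 0},{"slide": [0,0,1.5],"dr": [0,0,0],"jaw": 0},{"slide": [0,0,2],"dr": [0,0,0],"jaw": 0},{"slide": [0,0,2.5],"dr": [0,0,0],"jaw": 0},{"slide": [0,0,3],"dr": [0,0,0],"jaw": 0},{"slide": [0,0,3.5],"dr": [0,0,0],"jaw": 0},{"slide": [0,0,4],"dr": [0,0,0],"jaw": 0}]'

```text
clock: 32.8
position: [497.5, 221.0, 103.4]
ee_rot: [0.764, -0.645, 0.0, -0.001]
contact_force: [-0.5, -0.4, 5.7]
gripper_width: 0.0
grasp_force: 3.1
```

>>> step_arm --motion '[{"slide": [0,0,0.5],"dr": [0,0,0],"jaw": 0},{"slide": [0,0,1],"dr": [0,0,0],"jaw": 0},{"slide": [0,0,1.5],"dr": [0,0,0],"jaw": 0},{"slide": [0,0,2],"dr": [0,0,0],"jaw": 0},{"slide": [0,0,2.5],"dr": [0,0,0],"jaw": 0},{"slide": [0,0,3],"dr": [0,0,0],"jaw": 0},{"slide": [0,0,3],"dr": [0,0,0],"jaw": 0},{"slide": [0,0,3],"dr": [0,0,0],"jaw": 0}]'

```text
clock: 33.8
position: [497.8, 221.1, 100.8]
ee_rot: [0.764, -0.645, 0.001, -0.001]
contact_force: [-0.3, -0.2, 7.8]
gripper_width: -0.2
grasp_force: 3.6
```

>>> step_arm --motion '[{"slide": [0,0,0.5],"dr": [0,0,0],"jaw": 0},{"slide": [0,0,1],"dr": [0,0,0],"jaw": 0},{"slide": [0,0,1.5],"dr": [0,0,0],"jaw": 0},{"slide": [0,0,2],"dr": [0,0,0],"jaw": 0},{"slide": [0,0,2.5],"dr": [0,0,0],"jaw": 0},{"slide": [0,0,3],"dr": [0,0,0],"jaw": 0},{"slide": [0,0,3.5],"dr": [0,0,0],"jaw": 0},{"slide": [0,0,4],"dr": [0,0,0],"jaw": 0}]'

```text
clock: 34.8
position: [498.2, 221.3, 97.4]
ee_rot: [0.765, -0.645, 0.001, -0.002]
contact_force: [-0.8, -0.7, 10.1]
gripper_width: 0.2
grasp_force: 5.0
```

>>> step_arm --motion '[{"slide": [0,0,0.5],"dr": [0,0,0],"jaw": 0},{"slide": [0,0,1],"dr": [0,0,0],"jaw": 0},{"slide": [0,0,1.5],"dr": [0,0,0],"jaw": 0},{"slide": [0,0,2],"dr": [0,0,0],"jaw": 0},{"slide": [0,0,2.5],"dr": [0,0,0],"jaw": 0},{"slide": [0,0,3],"dr": [0,0,0],"jaw": 0},{"slide": [0,0,3.5],"dr": [0,0,0],"jaw": 0},{"slide": [0,0,4],"dr": [0,0,0],"jaw": 0}]'

```text
clock: 35.8
position: [498.6, 221.6, 94.0]
ee_rot: [0.765, -0.644, 0.001, -0.002]
contact_force: [-1.7, -1.3, 11.9]
gripper_width: 0.4
grasp_force: 6.1
```

```bash
python3 - <<'E'
from h import *
goc(-27,0,92,0,0)
E
```

```text
pos in cell [-25.2   0.3  94. ] slide [0.3 1.8 2. ] dr [-0.03  0.01  0.01] F [-1.7 -1.3 11.9] t 35.8
```

>>> step_arm --motion '[{"slide": [0,0,-2],"dr": [0,0,0],"jaw": 0},{"slide": [0,0,-8],"dr": [0,0,0],"jaw": 0},{"slide": [0,0,-20],"dr": [0,0,0],"jaw": 0},{"slide": [0,0,-40],"dr": [0,0,0],"jaw": 0},{"slide": [0,0,-60],"dr": [0,0,0],"jaw": 0},{"slide": [0,0,-80],"dr": [0,0,0],"jaw": 0},{"slide": [0,0,-95],"dr": [0,0,0],"jaw": 0},{"slide": [0,0,-100],"dr": [0,0,0],"jaw": 0}]'

```text
clock: 36.8
position: [497.2, 220.9, 192.9]
ee_rot: [0.764, -0.645, 0.0, -0.001]
contact_force: [0.1, 0.2, -0.0]
gripper_width: -0.0
grasp_force: 0.0
```

```bash
python3 - <<'E'
from h import *
a=optics.get_image("scene");cv2.imwrite("pics/scene11.png",a);g=a.max(2)
for r in range(150,178): print(r,"".join("%4d"%x for x in g[r,312:346]))
for zt in (132,124,120,116):
  print(zt,[(proj("scene",fr(CO,CY,[x,y,zt]))+[1,.7]).round(1) for x,y in((-16,-44),(-16,44),(-38,-44),(-38,44))])
E
```

```text
150   68  68  68  69  68  68  69  70  69  68  68  65  65  73  77  72  67  70  69  74  73  72  74  76  77  76  73  74  75  73  75  76  74  73
151   69  69  68  68  69  69  68  67  71  69  67  68  66  69  67 108 159 127 109  90  64  65  67  73  73  75  71  75  73  75  73  72  75  73
152   71  67  69  68  69  68  69  69  69  68  67  64  65  63 109 163 134 129 119 145 143 134 136  85  63  70  73  70  75  71  73  71  74  73
153   70  67  69  71  68  65  68  70  69  65  66  63  52 105 166 131 100 107 103 119 118 112 129 128 103 120  92  92  67  72  69  71  71  73
154   70  67  66  70  69  70  71  68  68  69  61  55 130 150 120  96  95 102 100 101 101 102 103 104  98 103  91 111 104 100 120  86  64  65
155   69  70  66  69  70  70  71  67  67  65  55 131 152 114  91  92  99 107 104 101  99 100  92  91  92  90  92  98 102 108  82 147 138 130
156   70  65  69  68  68  68  67  67  63  76 146 138 109  92  94  95 100 104 102 102  99  89  92  94  93  90  90 106  97  71  52 130 126 109
157   68  69  68  69  67  67  66  64  89 122 133 101  90  96  96  97  99 108 101 110  93  90  95  91  93  88 105 
[... 2535 characters left out ...]
99  98  98  94  93  94 128 103
176  113 113 112 113 110 109 110 111 113 109 110  91 108 112 117 127 130 136 144 113 175 149 104 110  92  95  96  99  98 100 102  98  95  88
177  110 113 111 112 112 111 111 109 110 108 109  95 112 110 111 109 107 111 113  87 148 136 154 172 145 147 110  91  93  96  97  98  97  99
132 [array([327.2, 164.2]), array([341.4, 151. ]), array([320.3, 162.4]), array([334.8, 149.4])]
124 [array([327.2, 166.7]), array([341.3, 153.4]), array([320.4, 164.9]), array([334.8, 151.7])]
120 [array([327.2, 167.9]), array([341.3, 154.6]), array([320.4, 166.1]), array([334.8, 152.9])]
116 [array([327.2, 169.1]), array([341.3, 155.7]), array([320.4, 167.3]), array([334.8, 154.1])]
```

The image puts the wedge top at z≈120 (about 15 above the rim), back-left corner at (329,167). From the drive length, 13.5 mm gives about 1.7 mm of squeeze. One short extra push of about 2 mm buys margin.

>>> step_arm --motion '[{"slide": [0,0,25],"dr": [0,0,0],"jaw": 0},{"slide": [0,0,50],"dr": [0,0,0],"jaw": 0},{"slide": [0,0,75],"dr": [0,0,0],"jaw": 0},{"slide": [0,0,88],"dr": [0,0,0],"jaw": 0},{"slide": [0,0,94],"dr": [0,0,0],"jaw": 0},{"slide": [0,0,96],"dr": [0,0,0],"jaw": 0},{"slide": [0,0,97],"dr": [0,0,0],"jaw": 0},{"slide": [0,0,98],"dr": [0,0,0],"jaw": 0}]'

```text
clock: 37.85
position: [497.3, 221.0, 94.4]
ee_rot: [0.764, -0.645, 0.0, -0.001]
contact_force: [-0.2, -1.0, 0.2]
gripper_width: -0.0
grasp_force: 0.0
```

>>> step_arm --motion '[{"slide": [0,0,0.5],"dr": [0,0,0],"jaw": 0},{"slide": [0,0,1],"dr": [0,0,0],"jaw": 0},{"slide": [0,0,1.5],"dr": [0,0,0],"jaw": 0},{"slide": [0,0,2],"dr": [0,0,0],"jaw": 0},{"slide": [0,0,2.5],"dr": [0,0,0],"jaw": 0},{"slide": [0,0,3],"dr": [0,0,0],"jaw": 0},{"slide": [0,0,3.5],"dr": [0,0,0],"jaw": 0},{"slide": [0,0,3.5],"dr": [0,0,0],"jaw": 0}]'

```text
clock: 38.85
position: [497.5, 221.0, 92.7]
ee_rot: [0.765, -0.645, 0.001, -0.001]
contact_force: [-3.5, -0.2, 11.7]
gripper_width: 0.0
grasp_force: 5.7
```

>>> step_arm --motion '[{"slide": [0,0,0.5],"dr": [0,0,0],"jaw": 0},{"slide": [0,0,1],"dr": [0,0,0],"jaw": 0},{"slide": [0,0,1.2],"dr": [0,0,0],"jaw": 0},{"slide": [0,0,1.2],"dr": [0,0,0],"jaw": 0},{"slide": [0,0,-1],"dr": [0,0,0],"jaw": 0},{"slide": [0,0,-8],"dr": [0,0,0],"jaw": 0},{"slide": [0,0,-25],"dr": [0,0,0],"jaw": 0},{"slide": [0,0,-50],"dr": [0,0,0],"jaw": 0}]'

```text
clock: 39.85
position: [496.5, 220.4, 140.1]
ee_rot: [0.764, -0.645, -0.0, 0.001]
contact_force: [-0.5, -0.4, -0.0]
gripper_width: 0.0
grasp_force: 0.0
```

>>> step_arm --motion '[{"slide": [0,0,-20],"dr": [0,0,0],"jaw": 0},{"slide": [0,0,-45],"dr": [0,0,0],"jaw": 0},{"slide": [0,0,-65],"dr": [0,0,0],"jaw": 0},{"slide": [0,0,-80],"dr": [0,0,0],"jaw": 0},{"slide": [0,0,-90],"dr": [0,0,0],"jaw": 0},{"slide": [0,0,-90],"dr": [0,0,0],"jaw": 0},{"slide": [0,0,-90],"dr": [0,0,0],"jaw": 0},{"slide": [0,0,-90],"dr": [0,0,0],"jaw": 0}]'

```text
clock: 40.85
position: [496.6, 220.5, 229.5]
ee_rot: [0.764, -0.645, -0.0, 0.001]
contact_force: [0.3, 0.5, 0.4]
gripper_width: -0.1
grasp_force: 0.0
```

```bash
python3 - <<'E'
from h import *
a=optics.get_image("scene");b=cv2.imread("pics/scene11.png");o=cv2.imread("pics/scene0.png")
print(arm.read_state()["position"].round(1))
g=a.max(2)
for r in range(163,172): print(r,"".join("%4d"%x for x in g[r,318:334]))
for n,(x,y,w,h) in {"bottle":(250,170,36,72),"cyl":(316,205,26,55),"flask":(322,248,42,58),"rackrow":(178,245,70,65)}.items():
    print(n,cv2.absdiff(a,o)[y:y+h,x:x+w].max(2).mean().round(1))
t=optics.get_image("top");o=cv2.imread("pics/top0.png");print("jar",cv2.absdiff(t,o)[285:322,302:340].max(2).mean().round(1))
E
```

```text
[496.7 220.5 229.6]
163   84  84  82  94 103 100  98  97  90  92  95  92  93 102  91 110
164   84  86  85  90 103  99 111  94  91  92  92  92  91  96 107  84
165   84  84  81  91 103 106  90  93  94  93  93  93  96  96  76  49
166   92  83  77  93 110  92  92  95  95  94  93  92 110  70  47  42
167  101  93 156 140  63  60  82 101 102  95 107  95  72  45  67  50
168  101  95 121 118  41  44  55  68  66  72  86  73  49  42  86  91
169   97  98  93 166  74  51  53  52  50  56  57  45  64  76  85  99
170  100  97  91 186  74  49  51  54  52  48  51  65  97  98  92  98
171   93  90  89 123  67  47  50  52  53  49 113  94 101 141  56  85
bottle 5.6
cyl 13.3
flask 11.4
rackrow 7.2
jar 17.3
```

```bash
python3 -c "
from bench import arm
print(arm.job_done())"
```

```text
the job is handed in; nothing more can be done
None
```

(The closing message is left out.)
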